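# Set the stop collar of a warming stand with a forked gauge

### The arm

A 6-joint arm with a two-finger parallel gripper is mounted at the origin on a cart in front of the work surface, level with it; the furniture and walls round the work are solid. World frame = base frame: x ahead of the robot, y to its left, z up, the work surface at z = 0. Lengths are in m, angles in degrees, forces in N, time in s.
With the tool pointing down it reaches from about 0.35 to 0.875 m from the base axis. Payload 4.2 kg.
Tool frame: the origin (TCP) lies midway between the tips of the shut fingers; the grasp point (between the pads) lies 19 mm behind it (r.pinch_z is the distance from the TCP to the grasp point, in m); z points along the fingers, y is the line along which they close (so a half turn about z gives the same grasp; the last joint's range is limited). The gripper opens to 87 mm and grips with 3 to 60 N. Pads are 19 mm wide; open, the fingers measure 117 mm over their backs; the gripper's body (75 mm by 190 mm) begins 51 mm behind the grasp point.
Start: joints at [-56.287, 22.042, 0.453, 0, -68.411, -14.817], TCP at [0.202, -0.591, 0.223] pointing down, gripper open.
Joint ranges: [-179.83, 179.83], [-69.29, 118.12], [-61.27, 80.66], [-181.25, 117.63], [-171.15, -9.14], [-177.46, 177.46]. Speed limits (degrees/s): [159.86, 159.86, 180, 180, 180, 180].

### API

Orientations are given as a 3x3 rotation matrix whose columns are the frame's x, y, z axes.
In Python, from station import r, imaging, models gives the robot as it stands. The module is installed in compiled form; this text tells all that it offers.
- The arm moves only by the tool apply_moves, never from a script. Its argument "moves" is a list of rows, each a list of 2 entries, a list of its own where there are three numbers: the shift along the tool's x, y, z in m, then the turn about the tool's z in degrees. A call has 1 to 5 rows; each row shifts and turns the commanded pose from where the row before left it, along the tool's axes as they then stand; what a row does not reach is not made up. A row lasts 1/12 s, in which the tool goes at most 41.7 mm and 7.16 degrees, less where a joint would pass 70% of its speed; a pose out of reach is approached as far as the arm can. A call is refused whole if a number of a shift passes 0.0417 or a number of a turn 7.16, either way. A call with a gripper value outside its range is refused whole. "hand" is the finger opening in m, from 0 to 0.087, set as the call begins (left out, the last holds). The fingers move at their own pace and stop on an object; the grip force is fixed at half the most. Time passes only in rows, so rows that do not move let the fingers close. It gives the time, the measured TCP pose, the force, the opening and the grip force at its end, in the units of the state.
- r.sense(): the state, without advancing time (a new reading comes with each control period).
- imaging.capture(name): name is "side" or "top"; returns a dict with "frame" (384x512x3 uint8, blue, green, red), "intrinsics" (3x3 intrinsics, pixels), "eye" and "orientation" of the camera in the world. Camera axes: x right, y down, z forward; pixel columns grow to the right and rows downward; lengths in m; the calibration is good to about 2 mm. A picture is of the moment at which its call begins. There is no depth.
- r.finish_job(): hands the job in; it is judged then, once.
Trained networks look in a picture, given as the dict that the camera call returned (one of the last four; its "shot" number tells which), for a name from the list of things; names that differ only in an ending like _2 or _b are one class to them, and where a whole thing is asked for, a point or a joint stands for the part that bears it (a point fixed in the world has none). Each returns a list of dicts, best first, with "confidence" (0 to 1); they miss things now and then, are a little off and sometimes report something else, mostly with a low value. They report only what shows in the picture. A call takes as long as a camera call.
- models.cut_out(picture, target): "region" (384x512 bool, what is visible of it) and "extent" ([left, top, width, height] as shares, 0 to 1, of the picture: columns of its width, rows of its height, round what is visible of it).
- models.place_of(picture, target): "at" ([column, row] as shares, 0 to 1, of the picture: columns of its width, rows of its height: a listed point, or the origin of a listed thing).
The state is a dict: "time_s": time; "joints": joint angles; "joint_velocities": joint speeds; "effort": joint torques, N m; "tcp_pos": TCP position; "ee_rot": TCP orientation; "wrist_force": force on the tool from outside, world axes, zero at the start; "moment": the same for the moment, N m; "gripper_width": opening from 0.0 (shut) to 1.0 (fully open); "gripper_force": force on a finger pad.
Only numpy, scipy, OpenCV 4.12 (cv2) and the standard library are available. Lean on these libraries where they do the work, as an engineer would, in place of code of your own. Each camera call takes 0.05 s, during which the arm holds its last target. There are 200 camera calls.

### The job

Set the height of the stop collar on the warming stand: lay the wooden forked gauge flat on the stand's base plate and push it fully home round the threaded post, under the knurled collar, then spin the collar down the thread until it sits snug on the gauge, firm enough to hold the gauge but not forced. Leave the gauge in place there so I can check the fit, and do not disturb the food and the tea light round about.

Things in the scene. Friction and masses are not known exactly. Their poses are not given: they have to be found in the camera images.
- stand: Warming stand, fixed: round dark steel base plate, 116 mm diameter, 8 mm thick (top at z = 8 mm), with an upright threaded steel post in its middle, 14 mm diameter, top 104 mm above the worktop. Origin on the post's axis at worktop level, z up. The gauge can be brought from any side; the robot's side is free.
- collar: Knurled aluminium stop collar on the post, 40 mm diameter, 26 mm high. Origin at the centre of its underside, z up. Right-handed quick thread: turned clockwise seen from above it goes down, 24 mm a turn (3.8 mm per rad), by turning only. At the start its underside is 5 to 13 mm above where the top of the gauge will be.
- collar_top (a point): Centre of the collar's top face, 26 mm above its underside, which is a thin stiff rubber washer. Turning the collar freely takes about 0.05 N m and it stays where it is left. From the first touch on the gauge, about 0.1 rad more gives a snug fit of 10 N and 0.2 rad more 25 N, which is too much; each newton adds about 0.006 N m to the turning moment.
- gauge: Wooden forked gauge, loose, 0.14 kg, 36 mm high, lying flat. Origin at its underside, where the post's axis lies when pushed fully home; z up, x towards the open fork end. Fork: from x = -42 to +28.5 mm, 40 mm wide, slot 18 mm wide with its blunt end at x = -7 mm, prongs with rounded noses. Handle: 26 mm wide, from x = -42 back to x = -115 mm. Centre of mass near x = -40 mm.
- gauge_handle (a point): A good point to grip the gauge from above: 88 mm behind the gauge's origin along its -x, in the middle of the handle's width (26 mm, across the gauge's y), 20 mm above its underside.
- mushroom: Loose mushroom, 44 mm wide, 38 mm high, near the stand; a bystander, origin at its underside.
- tea_light: Loose tea light, 38 mm wide, 15 mm high; a bystander, origin at its underside.
- potato: Loose potato, 106 x 66 x 56 mm, at the left; a bystander, origin at its underside.
- garlic_a: Loose garlic bulb, 56 mm, behind; a bystander, origin at its underside.
- garlic_b: Loose garlic bulb, 56 mm, behind; a bystander, origin at its underside.
- onion: Loose onion, 83 mm wide, 94 mm high, at the left; a bystander, origin at its underside.
- wok: Large black wok on the hob at the right, not to be handled: it fills about x = 0.24 (tip of its long handle) to 0.85 m, y below -0.26 m, up to 0.22 m high, between the arm's start and the work. Go round it on the robot's side or above it; the cooker hood hangs 0.75 m over it. A wall rises at the left from y = 0.28 m. (Origin near the middle of its underside.)

How it is judged:
By the outcome, as a careful person would: the job done as asked, in the order asked, and still so for the second after the job is handed in, with the robot touching nothing.
It also fails if it takes over 72 s, if anything falls off the work surface, if the arm or the gripper's body presses on something with over 40 N, if the wrist force passes 120 N, or if a joint passes its speed limit or range.

## Working session

There is one attempt and no reset: what is moved stays moved. The work goes in short steps, Python scripts to look and compute and a tool call to move; the robot and the scene stay as the last step left them, time stands still between calls to the robot, and variables do not carry over. Pictures are saved under pics/ and viewed, at most 10 in all, crops included, and the job is handed in when it is done.

Besides the shell and the picture viewer there is one more tool, called as name(argument=value, ...), one argument or row to a line, values as JSON. apply_moves: Moves the arm, as the interface text tells. Its arguments: {"type":"object","properties":{"moves":{"type":"array"},"hand":{"type":"number"}},"required":["moves"]}

```bash
mkdir -p pics
cat > h.py <<'E'
from station import r, imaging, models
import numpy as np, cv2
def ray(p,at):
    K=np.array(p["intrinsics"]);u=np.array([at[0]*512,at[1]*384,1.0])
    return np.array(p["eye"]),np.array(p["orientation"])@np.linalg.inv(K)@u
def onz(p,at,z):
    e,d=ray(p,at);return e+d*(z-e[2])/d[2]
def tri(rs):
    A=np.zeros((3,3));b=np.zeros(3)
    for e,d in rs:
        d=d/np.linalg.norm(d);P=np.eye(3)-np.outer(d,d);A+=P;b+=P@e
    return np.linalg.solve(A,b)
def proj(p,X):
    c=np.array(p["orientation"]).T@(np.array(X)-np.array(p["eye"]));u=np.array(p["intrinsics"])@c;return u[:2]/u[2]
E
python3 - <<'E'
from h import *
np.set_printoptions(precision=4,suppress=True)
P={n:imaging.capture(n) for n in("side","top")}
cv2.imwrite("pics/a.png",np.vstack([P["side"]["frame"],P["top"]["frame"]])[:, :])
cv2.imwrite("pics/side0.png",P["side"]["frame"]);cv2.imwrite("pics/top0.png",P["top"]["frame"])
for n,p in P.items(): print(n,p["eye"],p["orientation"],p["intrinsics"])
for t,z in dict(stand=0,collar=.052,collar_top=.078,gauge=0,gauge_handle=.02,mushroom=0,tea_light=0,potato=0,garlic_a=0,onion=0).items():
    rs=[]
    for n,p in P.items():
        o=models.place_of(p,t)
        for q in o[:2]: print(t,n,round(q["confidence"],2),np.array(q["at"])*[512,384],onz(p,q["at"],z))
        if o: rs.append(ray(p,o[0]["at"]))
    if len(rs)==2: print("  tri",tri(rs))
print(r.sense()["tcp_pos"],r.sense()["ee_rot"],r.pinch_z)
E
```

```text
side [ 0.7641 -1.1584  0.7255] [[ 0.9849  0.0753 -0.1556]
 [ 0.172  -0.516   0.8391]
 [-0.0171 -0.8533 -0.5212]] [[434.3541   0.     262.3077]
 [  0.     434.3541 194.5356]
 [  0.       0.       1.    ]]
top [ 0.2918 -0.1258  1.0738] [[-0.0363 -0.9594  0.2797]
 [-0.9993  0.0367 -0.0039]
 [-0.0066 -0.2796 -0.9601]] [[427.1698   0.     253.9695]
 [  0.     427.1698 190.0522]
 [  0.       0.       1.    ]]
stand side 0.6 [298.5984 208.3968] [ 0.6705 -0.0539  0.    ]
stand top 0.67 [219.8016 168.8832] [ 0.6667 -0.0414  0.    ]
  tri [ 0.6695 -0.0408 -0.0085]
collar side 0.54 [297.6256 194.112 ] [ 0.6665 -0.0565  0.052 ]
collar top 0.51 [222.8224 162.3168] [ 0.6659 -0.0535  0.052 ]
  tri [ 0.6664 -0.0534  0.0502]
collar_top side 0.66 [299.2128 183.3984] [ 0.6686 -0.0373  0.078 ]
collar_top top 0.51 [225.0752 160.8192] [ 0.6601 -0.0609  0.078 ]
collar_top top 0.19 [219.2896 161.0112] [ 0.6602 -0.0466  0.078 ]
  tri [ 0.664  -0.0594  0.0871]
gauge side 0.8 [240.7936 193.3056] [0.4774 0.0072 0.    ]
gauge top 0.83 [192.1024 244.6848] [0.467  0.0313 0.    ]
  tri [ 0.4703  0.034  -0.017 ]
gau
[... 434 characters left out ...]
58  0.    ]
potato top 0.76 [139.776 235.584] [0.4952 0.1646 0.    ]
  tri [ 0.4946  0.165  -0.0033]
garlic_a side 0.58 [321.8944 188.8128] [0.7336 0.073  0.    ]
garlic_a side 0.55 [313.3952 178.4064] [0.7012 0.1384 0.    ]
garlic_a top 0.88 [170.2912 148.6848] [0.7295 0.0913 0.    ]
garlic_a top 0.82 [147.0976 158.592 ] [0.7034 0.153  0.    ]
  tri [ 0.7336  0.0935 -0.0117]
onion side 0.71 [293.376  171.3024] [0.6283 0.1793 0.    ]
onion top 0.81 [138.3936 186.8928] [0.6249 0.1732 0.    ]
onion top 0.38 [221.9008 160.0896] [ 0.6914 -0.0474  0.    ]
  tri [0.6267 0.1736 0.0019]
[ 0.2024 -0.5913  0.2225] [[-0.9461 -0.3238  0.    ]
 [-0.3238  0.9461  0.    ]
 [-0.     -0.     -1.    ]] 0.0187
```

View pics/side0.png

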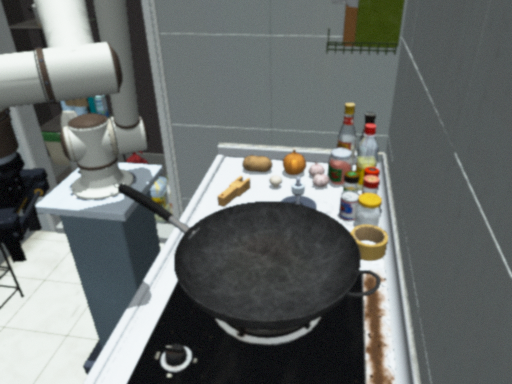

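View pics/top0.png

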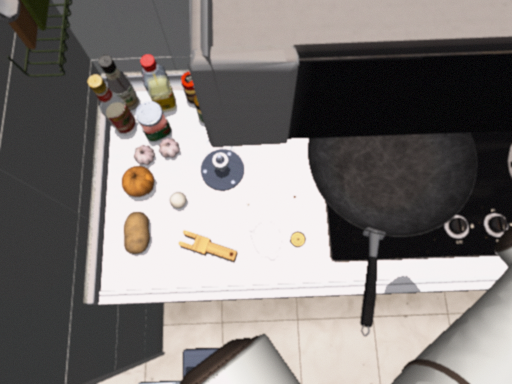

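The side view shows the gauge at about (235,190), with the stand at (298,205) mostly hidden behind the wok. The top view shows the plate at (221,168), and the gauge handle end at (236,256) with prongs at (182,240), so the fork points to +y. I'll refine the poses with a silhouette fit.

```bash
cat > fit.py <<'E'
from h import *
from scipy.optimize import minimize
S=4
def gshape():
    Y=lambda x0,x1,y0,y1:np.array([[x0,y0],[x1,y0],[x1,y1],[x0,y1]])/1e3
    pr=lambda s:np.array([[-42,9*s],[22,9*s],[27,11*s],[28.5,14.5*s],[27,18*s],[22,20*s],[-42,20*s]])/1e3
    return [(q,0,.036) for q in (Y(-115,-42,-13,13),Y(-42,-7,-20,20),pr(1),pr(-1))]
c=lambda R:R*np.c_[np.cos(np.linspace(0,6.28,60)),np.sin(np.linspace(0,6.28,60))]
def sil(p,parts,x,y,yaw,z=0):
    m=np.zeros((384*S,512*S),np.uint8);C,s=np.cos(yaw),np.sin(yaw)
    for q,z0,z1 in parts:
        w=q@np.array([[C,s],[-s,C]])+[x,y]
        pts=[proj(p,[*a,zz+z])*S+S/2-.5 for a in w for zz in(z0,z1)]
        cv2.fillConvexPoly(m,cv2.convexHull(np.array(pts,np.float32).round().astype(np.int32)),1)
    return cv2.resize(m.astype(np.float32),(512,384),interpolation=cv2.INTER_AREA)
def fit(pm,parts,x0,z=0,free_z=False):
    bl=[(p,cv2.GaussianBlur(m.astype(np.float32),(0,0),1)) for p,m in pm]
    def cost(v):
        zz=v[3]*.01 if free_z else z
        return sum(((cv2.GaussianBlur(sil(p,parts,v[0]*.01,v[1]*.01,v[2]*.1,zz),(0,0),1)-b)**2).sum() for p,b in bl)
    v0=np.array([x0[0]*100,x0[1]*100,x0[2]*10]+([z*100] if free_z else []))
    o=minimize(cost,v0,method="Nelder-Mead",options=dict(initial_simplex=np.vstack([v0]+[v0+e for e in np.eye(len(v0))]),xatol=.005,fatol=.02))
    return o.x*([.01,.01,.1]+([.01] if free_z else [])),o.fun,sum(b.sum() for _,b in bl)
E
cat > look.py <<'E'
from fit import *
np.set_printoptions(precision=4,suppress=True)
p=imaging.capture("top");q=imaging.capture("side")
mg=models.cut_out(p,"gauge")[0]["region"];mq=models.cut_out(q,"gauge")[0]["region"]
for pm in ([(p,mg)],[(q,mq)],[(p,mg),(q,mq)]):
    print("gauge",fit(pm,gshape(),(.46,.03,1.35)))
for t in("stand","collar"):
    for n,pp in(("top",p),("side",q)):
        for o in models.cut_out(pp,t)[:2]: print(t,n,o["confidence"],np.array(o["extent"])*[512,384,512,384],o["region"].sum())
ms=models.cut_out(p,"stand")[0]["region"]
print("stand",fit([(p,ms)],[(c(.058),0,.008),(c(.020),.052,.078),(c(.007),.0,.104)],(.667,-.045,0)))
im=p["frame"][120:280,130:320].copy()
cv2.imwrite("pics/crop0.png",cv2.resize(im,None,fx=4,fy=4,interpolation=cv2.INTER_CUBIC))
E
python3 look.py
```

```text
gauge (array([0.4719, 0.0315, 1.2101]), np.float64(17.074546813964844), np.float32(748.0))
gauge (array([0.4738, 0.0331, 1.2156]), np.float64(11.598954200744629), np.float32(501.99997))
gauge (array([0.4725, 0.0329, 1.2102]), np.float64(37.65178680419922), np.float32(1250.0))
stand top 0.74 [117.7088 170.304   36.1984  27.4176] 824
stand top 0.63 [197.7856 145.9968  47.7184  46.5024] 1472
stand side 0.73 [285.696  180.9024  30.976   27.9936] 413
stand side 0.69 [307.5072 161.5104  16.2816  15.0912] 138
collar top 0.76 [213.504  151.296   11.3152  18.2016] 172
collar side 0.52 [292.9152 185.8944  10.7008   8.7168] 122
collar side 0.29 [311.0912 171.6864  18.3808  14.592 ] 177
stand (array([ 1.4203, -0.535 , -3.4   ]), np.float64(767.1661376953125), np.float32(824.0))
```

View pics/crop0.png

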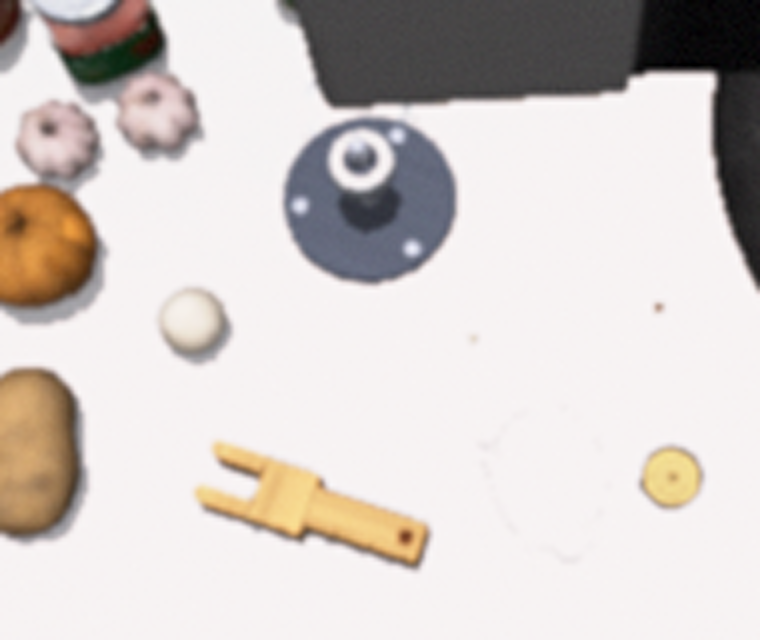

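The crop shows the plate centred at about (370,200), the collar top and post at about (360,160), the gauge at (310,500), the mushroom at (193,320) and the tea light at (672,477). The gauge fit agrees between both cameras. Next I'll fit the stand and plan the transit.

```bash
cat > plan.py <<'E'
from h import *
import sys,json
def plan(x,y,z,yaw,n):
    """yaw: wanted world angle of the tool's y axis (deg); prints rows in tool axes"""
    s=r.sense();R=np.array(s["ee_rot"]);p=np.array(s["tcp_pos"])
    a=np.degrees(np.arctan2(R[1,1],R[0,1]));da=yaw-a
    print("now",p.round(4),"y-angle",round(a,2),"z-axis",R[:,2].round(3),"joints",np.round(s["joints"],1),"turn",round(-da,1))
    rows=[]
    for i in range(n):
        th=np.radians(a);Rt=np.c_[[-np.sin(th),np.cos(th),0],[np.cos(th),np.sin(th),0],[0,0,-1]]
        Rt[:,0]=np.cross(Rt[:,1],Rt[:,2])
        d=Rt.T@(np.array([x,y,z])-p)/(n-i);d=d.round(4);t=round(-(yaw-a)/(n-i),2)
        p=p+Rt@d;a-=t;rows.append([list(map(float,d)),t])
    for i in range(0,n,5): print(json.dumps(rows[i:i+5]))
if __name__=="__main__":
    a=list(map(float,sys.argv[1:]));plan(*a[:4],int(a[4]))
E
cat > st.py <<'E'
from fit import *
np.set_printoptions(precision=4,suppress=True)
p=imaging.capture("top");q=imaging.capture("side")
pick=lambda pp,t,u:min((o for o in models.cut_out(pp,t)),key=lambda o:np.hypot((o["extent"][0]+o["extent"][2]/2)*512-u[0],(o["extent"][1]+o["extent"][3]/2)*384-u[1]))["region"]
full=[(c(.058),0,.008),(c(.020),.052,.078),(c(.007),0,.104)]
ms=pick(p,"stand",(221,169));print("stand",fit([(p,ms)],full,(.667,-.045,0)))
g=p["frame"].astype(int);yy,xx=np.mgrid[:384,:512]
mm=(g.sum(2)<480)&(np.hypot(xx-222,yy-170)<30)&(yy>147)
print("dark plate",mm.sum());mf=cv2.morphologyEx(mm.astype(np.uint8),cv2.MORPH_CLOSE,np.ones((9,9)))
print("plate colour",fit([(p,mf)],full,(.667,-.045,0)))
mc=pick(p,"collar",(220,160));qc=pick(q,"collar",(298,190))
from collections import Counter
for o in("top","side"):pass
col=[(c(.020),0,.026)]
print("collar top z=52",fit([(p,mc)],col,(.667,-.045,0),z=.052))
print("collar both",fit([(p,mc),(q,qc)],col,(.667,-.045,0),z=.052,free_z=True))
E
python3 st.py; python3 plan.py 0.23 -0.57 0.30 108.9 3;python3 -c "
import plan;plan.plan(.441,-.050,.30,159.3,20)"
```

```text
stand (array([ 0.6634, -0.0467,  0.0262]), np.float64(15.533649444580078), np.float32(1412.0))
dark plate 1167
plate colour (array([ 0.6633, -0.0477,  0.0749]), np.float64(24.066436767578125), np.float32(1376.0))
collar top z=52 (array([ 0.662 , -0.0468,  0.1214]), np.float64(34.03022384643555), np.float32(187.0))
collar both (array([ 0.6636, -0.0463,  0.1109,  0.0496]), np.float64(58.60845947265625), np.float32(314.0))
now [ 0.2024 -0.5913  0.2226] y-angle 108.89 z-axis [-0.  0. -1.] joints [-56.3  22.    0.5   0.  -68.4 -14.8] turn -0.0
[[[-0.011, 0.0037, -0.0258], -0.0], [[-0.011, 0.0037, -0.0258], -0.0], [[-0.011, 0.0038, -0.0258], -0.01]]
now [ 0.2024 -0.5913  0.2226] y-angle 108.89 z-axis [-0.  0. -1.] joints [-56.3  22.    0.5   0.  -68.4 -14.8] turn -50.4
[[[-0.0201, 0.0217, -0.0039], -2.52], [[-0.021, 0.0208, -0.0039], -2.52], [[-0.0219, 0.0199, -0.0039], -2.52], [[-0.0227, 0.0189, -0.0039], -2.52], [[-0.0235, 0.0179, -0.0039], -2.52]]
[[[-0.0243, 0.0169, -0.0039], -2.52], [[-0.025, 0.0158, -0.0039], -2.52], [[-0.0257, 0.0146, -0.0039], -2.52], [[-0.0263, 0.0135, -0.0039], -2.52], [[-0.0269, 0.0123, -0.0038], -2.52]]
[[[-0.0274, 0.0111, -0.0039], -2.52], [[-0.0279, 0.0099, -0.0038], -2.52], [[-0.0283, 0.0087, -0.0039], -2.52], [[-0.0286, 0.0074, -0.0038], -2.52], [[-0.0289, 0.0062, -0.0039], -2.52]]
[[[-0.0292, 0.0049, -0.0038], -2.52], [[-0.0294, 0.0036, -0.0039], -2.52], [[-0.0295, 0.0023, -0.0038], -2.52], [[-0.0296, 0.0011, -0.0039], -2.52], [[-0.0296, -0.0003, -0.0038], -2.53]]
```

apply_moves(
  moves=[
    [[0,0,-0.026],0],
    [[0,0,-0.026],0],
    [[0,0,-0.026],0],
    [[-0.0201,0.0217,0],0],
    [[-0.0201,0.0217,0],0],
  ],
  hand=0.087,
)

```text
time_s: 2.22
tcp_pos: [0.2266, -0.538, 0.302]
ee_rot: [[-0.947, -0.322, 0.002], [-0.322, 0.947, -0.003], [-0.001, -0.004, -1.0]]
wrist_force: [1.2, 0.1, -0.2]
gripper_width: 0.999
gripper_force: 0.0
```

apply_moves(
  moves=[
    [[-0.0201,0.0217,0],0],
    [[-0.0201,0.0217,0],0],
    [[-0.0201,0.0217,0],0],
    [[-0.0201,0.0217,0],0],
    [[-0.0201,0.0217,0],0],
  ],
)

```text
time_s: 2.63
tcp_pos: [0.2866, -0.4007, 0.3007]
ee_rot: [[-0.946, -0.324, 0.0], [-0.324, 0.946, -0.0], [-0.0, -0.0, -1.0]]
wrist_force: [0.6, 0.1, 0.9]
gripper_width: 0.996
gripper_force: 0.0
```

apply_moves(
  moves=[
    [[-0.0201,0.0217,0],0],
    [[-0.0201,0.0217,0],0],
    [[-0.0201,0.0217,0],0],
    [[-0.0201,0.0217,0],0],
    [[-0.0201,0.0217,0],0],
  ],
)

```text
time_s: 3.05
tcp_pos: [0.3466, -0.2655, 0.3008]
ee_rot: [[-0.946, -0.324, 0.001], [-0.324, 0.946, -0.0], [-0.001, -0.0, -1.0]]
wrist_force: [0.4, -0.6, -0.7]
gripper_width: 1.003
gripper_force: 0.0
```

apply_moves(
  moves=[
    [[-0.0201,0.0217,0],0],
    [[-0.0201,0.0217,0],0],
    [[-0.0201,0.0217,0],0],
    [[-0.0201,0.0217,0],0],
    [[-0.0201,0.0217,0],0],
  ],
)

```text
time_s: 3.47
tcp_pos: [0.4065, -0.1302, 0.3009]
ee_rot: [[-0.946, -0.324, 0.001], [-0.324, 0.946, 0.0], [-0.001, -0.0, -1.0]]
wrist_force: [0.8, 0.1, -1.2]
gripper_width: 1.003
gripper_force: 0.0
```

apply_moves(
  moves=[
    [[-0.0201,0.0217,0],0],
    [[-0.0201,0.0217,0],0],
    [[-0.0201,0.0217,0],0],
    [[0,0,0.02],-5],
    [[0,0,0.02],-5],
  ],
)

```text
time_s: 3.88
tcp_pos: [0.4435, -0.0488, 0.261]
ee_rot: [[-0.872, -0.49, 0.003], [-0.49, 0.872, 0.001], [-0.003, -0.001, -1.0]]
wrist_force: [0.0, 0.2, -0.6]
gripper_width: 1.001
gripper_force: 0.0
```

apply_moves(
  moves=[
    [[0,0,0.02],-5],
    [[0,0,0.02],-5],
    [[0,0,0.02],-5],
    [[0,0,0.02],-5],
    [[0,0,0.02],-5],
  ],
)

```text
time_s: 4.3
tcp_pos: [0.4422, -0.0505, 0.1599]
ee_rot: [[-0.586, -0.811, 0.001], [-0.811, 0.586, 0.0], [-0.001, -0.001, -1.0]]
wrist_force: [0.1, 0.8, -0.5]
gripper_width: 0.999
gripper_force: 0.0
```

apply_moves(
  moves=[
    [[0,0,0.02],-5],
    [[0,0,0.02],-5],
    [[0,0,0.02],-5.4],
    [[0,0,0],0],
    [[0,0,0],0],
  ],
)

```text
time_s: 4.72
tcp_pos: [0.4419, -0.0507, 0.1003]
ee_rot: [[-0.356, -0.935, -0.002], [-0.935, 0.356, -0.001], [0.001, 0.002, -1.0]]
wrist_force: [-0.0, 0.4, 1.0]
gripper_width: 1.0
gripper_force: 0.0
```

```bash
python3 plan.py .441 -.050 .008 159.3 6; python3 -c "
from h import *
p=imaging.capture('top');cv2.imwrite('pics/b.png',cv2.resize(p['frame'][150:300,130:330],None,fx=4,fy=4,interpolation=cv2.INTER_CUBIC))"
```

```text
now [ 0.4419 -0.0507  0.1003] y-angle 159.18 z-axis [-0.002 -0.001 -1.   ] joints [ 14.5  12.7 -33.6   0.  -43.8 -35.4] turn -0.1
[[[-0.0001, 0.0002, 0.0154], -0.02], [[-0.0, 0.0002, 0.0154], -0.02], [[-0.0001, 0.0002, 0.0154], -0.02], [[-0.0, 0.0002, 0.0154], -0.02], [[-0.0001, 0.0001, 0.0153], -0.02]]
[[[-0.0, 0.0002, 0.0154], -0.02]]
```

View pics/b.png

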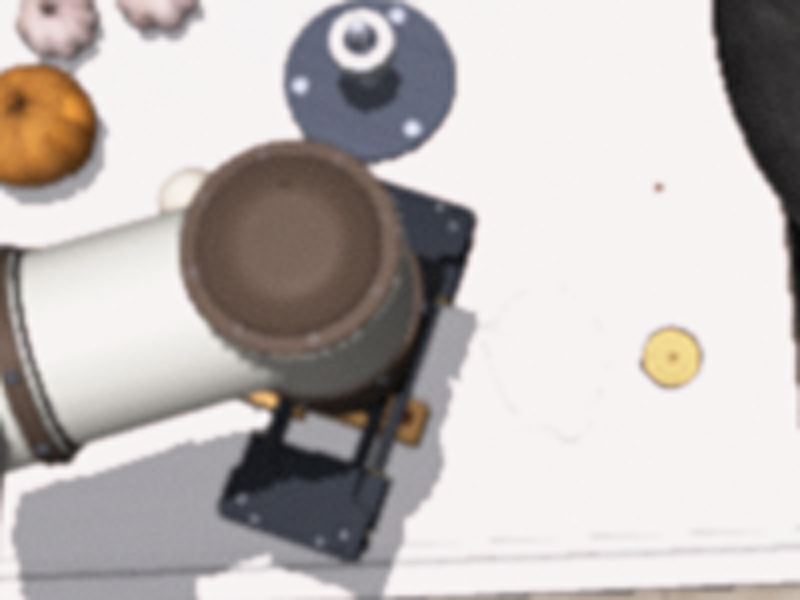

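The gripper straddles the handle, whose end shows at (410,420). Next I'll descend and close.

apply_moves(
  moves=[
    [[0,0.001,0.018],0],
    [[0,0,0.018],0],
    [[0,0,0.018],0],
    [[0,0,0.018],0],
    [[0,0,0.012],0],
  ],
)

```text
time_s: 5.18
tcp_pos: [0.4423, -0.0499, 0.0169]
ee_rot: [[-0.355, -0.935, 0.002], [-0.935, 0.355, 0.0], [-0.001, -0.002, -1.0]]
wrist_force: [-0.5, -0.2, 0.3]
gripper_width: 0.995
gripper_force: 0.0
```

apply_moves(
  moves=[
    [[0,0,0.008],0],
    [[0,0,0],0],
  ],
)

```text
time_s: 5.35
tcp_pos: [0.4415, -0.0501, 0.0084]
ee_rot: [[-0.354, -0.935, -0.0], [-0.935, 0.354, -0.0], [0.0, 0.0, -1.0]]
wrist_force: [0.7, -0.6, -0.2]
gripper_width: 0.998
gripper_force: 0.0
```

apply_moves(
  moves=[
    [[0,0,0],0],
    [[0,0,0],0],
    [[0,0,0],0],
    [[0,0,0],0],
    [[0,0,0],0],
  ],
  hand=0.015,
)

```text
time_s: 5.77
tcp_pos: [0.4416, -0.05, 0.0091]
ee_rot: [[-0.354, -0.935, 0.001], [-0.935, 0.354, 0.0], [-0.001, -0.001, -1.0]]
wrist_force: [0.2, 0.6, -0.7]
gripper_width: 0.709
gripper_force: 0.0
```

apply_moves(
  moves=[
    [[0,0,0],0],
    [[0,0,0],0],
    [[0,0,0],0],
    [[0,0,0],0],
  ],
)

```text
time_s: 6.1
tcp_pos: [0.4412, -0.0501, 0.0086]
ee_rot: [[-0.354, -0.935, -0.0], [-0.935, 0.354, -0.0], [0.0, 0.0, -1.0]]
wrist_force: [-0.5, 0.4, 0.5]
gripper_width: 0.403
gripper_force: 0.0
```

apply_moves(
  moves=[
    [[0,0,0],0],
    [[0,0,0],0],
    [[0,0,0],0],
    [[0,0,0],0],
  ],
)

```text
time_s: 6.43
tcp_pos: [0.4413, -0.0501, 0.0085]
ee_rot: [[-0.354, -0.935, 0.0], [-0.935, 0.354, 0.0], [-0.0, -0.0, -1.0]]
wrist_force: [-0.5, -0.3, -0.7]
gripper_width: 0.298
gripper_force: 29.9
```

apply_moves(
  moves=[
    [[0,0,-0.01],0],
    [[0,0,-0.02],0],
    [[0,0,-0.02],0],
    [[0,0,-0.02],0],
    [[0,0,0],0],
  ],
)

```text
time_s: 6.85
tcp_pos: [0.4436, -0.0498, 0.0817]
ee_rot: [[-0.353, -0.936, 0.007], [-0.936, 0.353, 0.001], [-0.003, -0.006, -1.0]]
wrist_force: [0.4, -0.1, -0.6]
gripper_width: 0.293
gripper_force: 29.9
```

```bash
python3 plan.py .500 -.047 .08 90 10; python3 -c "
from fit import *
np.set_printoptions(precision=4,suppress=True)
p=imaging.capture('top')
g=models.cut_out(p,'gauge')
s=r.sense();z=s['tcp_pos'][2]-.0085
print(s['tcp_pos'],z,[ (o['confidence'],o['region'].sum()) for o in g])
q=imaging.capture('side');gq=models.cut_out(q,'gauge')
print(fit([(q,gq[0]['region'])],gshape(),(.472,.0325,1.21),z=z))
"
```

```text
now [ 0.4436 -0.0498  0.0817] y-angle 159.35 z-axis [ 0.007  0.001 -1.   ] joints [ 14.6  14.3 -35.    0.1 -40.3 -35.3] turn 69.3
[[[-0.0022, -0.0052, 0.0002], 6.93], [[-0.0029, -0.0049, 0.0002], 6.94], [[-0.0034, -0.0045, 0.0002], 6.93], [[-0.0039, -0.004, 0.0002], 6.94], [[-0.0044, -0.0035, 0.0002], 6.93]]
[[[-0.0048, -0.003, 0.0001], 6.94], [[-0.0051, -0.0024, 0.0002], 6.93], [[-0.0054, -0.0017, 0.0001], 6.94], [[-0.0056, -0.0011, 0.0002], 6.93], [[-0.0056, -0.0004, 0.0001], 6.94]]
[ 0.4412 -0.05    0.0788] 0.07030137267692924 []
(array([0.4689, 0.0292, 1.2431]), np.float64(255.2615203857422), np.float32(243.0))
```

apply_moves(
  moves=[
    [[0,0,0],6.9],
    [[0,0,0],6.9],
    [[0,0,0],6.9],
    [[0,0,0],6.9],
    [[0,0,0],6.9],
  ],
)

```text
time_s: 7.47
tcp_pos: [0.4402, -0.0504, 0.0771]
ee_rot: [[-0.825, -0.565, -0.003], [-0.565, 0.825, -0.001], [0.003, 0.001, -1.0]]
wrist_force: [-0.7, -1.0, -0.7]
gripper_width: 0.295
gripper_force: 29.9
```

apply_moves(
  moves=[
    [[0,0,0],6.9],
    [[0,0,0],6.9],
    [[0,0,0],6.9],
    [[0,0,0],6.9],
    [[0,0,0],7.1],
  ],
)

```text
time_s: 7.88
tcp_pos: [0.4402, -0.0504, 0.0771]
ee_rot: [[-1.0, 0.005, -0.004], [0.005, 1.0, -0.001], [0.004, -0.001, -1.0]]
wrist_force: [0.1, -0.6, -1.8]
gripper_width: 0.297
gripper_force: 29.9
```

apply_moves(
  moves=[
    [[-0.02,0.003,0],0],
    [[-0.02,0,0],0],
    [[-0.02,0,0],0],
    [[-0.02,0,0],0],
    [[0,0,0],0],
  ],
)

```text
time_s: 8.3
tcp_pos: [0.5245, -0.0469, 0.0771]
ee_rot: [[-1.0, -0.002, 0.001], [-0.002, 1.0, -0.001], [-0.001, -0.001, -1.0]]
wrist_force: [-0.1, -0.1, -0.1]
gripper_width: 0.295
gripper_force: 29.9
```

apply_moves(
  moves=[
    [[0,0,0.02],0],
    [[0,0,0.02],0],
    [[0,0,0],0],
    [[0,0,0],0],
  ],
)

```text
time_s: 8.63
tcp_pos: [0.5195, -0.0474, 0.0368]
ee_rot: [[-1.0, -0.002, -0.005], [-0.002, 1.0, -0.001], [0.005, -0.001, -1.0]]
wrist_force: [1.0, 0.3, -1.5]
gripper_width: 0.294
gripper_force: 29.9
```

```bash
cat > gz.py <<'E'
from fit import *
np.set_printoptions(precision=4,suppress=True)
s=r.sense();t=np.array(s['tcp_pos']);z=t[2]-.0085
p=imaging.capture('top');q=imaging.capture('side')
print(t,z,np.array(s['ee_rot'])[:,1],s['wrist_force'],s['moment'],np.round(s['joints'],1))
for n,pp in(('top',p),('side',q)):
    for o in models.cut_out(pp,'gauge')[:2]: print(n,o['confidence'],o['region'].sum(),np.array(o['extent'])*[512,384,512,384])
cv2.imwrite('pics/c%d.png'%int(s['time_s']*100),np.hstack([cv2.resize(p['frame'][130:230,170:270],None,fx=4,fy=4,interpolation=cv2.INTER_CUBIC),cv2.resize(q['frame'][150:250,230:330],None,fx=4,fy=4,interpolation=cv2.INTER_CUBIC)]))
E
python3 gz.py; ls pics
```

```text
[ 0.5195 -0.0474  0.0368] 0.0283210551277037 [-0.0016  1.     -0.0011] [ 1.0253  0.3192 -1.4672] [-0.0192 -0.018  -0.0627] [  12.6   24.7  -26.9   -0.   -38.7 -102.5]
side 0.87 570 [238.3872 186.5856  49.408   17.3184]
a.png
b.png
c863.png
crop0.png
side0.png
top0.png
```

View pics/c863.png

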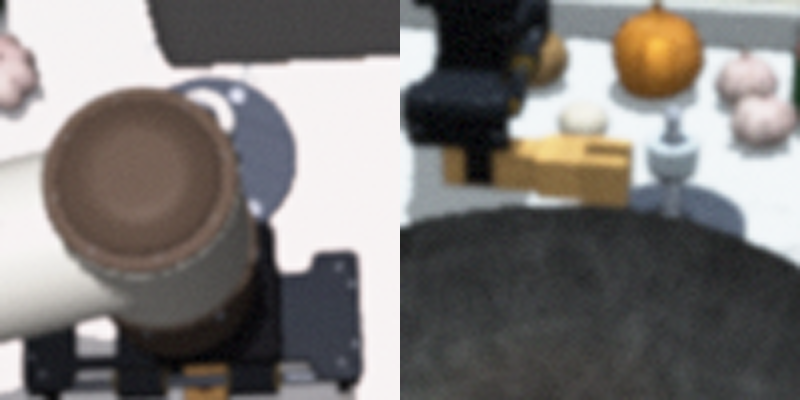

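```bash
python3 -c "
from fit import *
np.set_printoptions(precision=4,suppress=True)
s=r.sense();t=np.array(s['tcp_pos'])
q=imaging.capture('side');m=models.cut_out(q,'gauge')[0]['region']
for z in (.024,.028,.032):print(z,fit([(q,m)],gshape(),(.608,-.047,0),z=z))
print(t,s['ee_rot'][2])
"
```

```text
0.024 (array([ 0.6072, -0.0357, -0.0552]), np.float64(146.285400390625), np.float32(530.0))
0.028 (array([ 0.6082, -0.0416,  0.025 ]), np.float64(149.3203887939453), np.float32(530.0))
0.032 (array([ 0.6093, -0.0458,  0.0308]), np.float64(152.76010131835938), np.float32(530.0))
[ 0.5219 -0.0469  0.0395] [-0.0018  0.0002 -1.    ]
```

The left panel (top view) shows the gripper below the plate with the wrist over part of it. The right panel (side view) shows the fork tip at (632,170), short of the post at (672,180) and clear of the collar.

apply_moves(
  moves=[
    [[0,0,0.008],0],
    [[0,0,0.008],0],
    [[0,0,0.005],0],
    [[0,0,0],0],
    [[0,0,0],0],
  ],
)

```text
time_s: 9.35
tcp_pos: [0.521, -0.0471, 0.017]
ee_rot: [[-1.0, -0.002, -0.001], [-0.002, 1.0, -0.0], [0.001, -0.0, -1.0]]
wrist_force: [0.5, 0.1, -1.6]
gripper_width: 0.297
gripper_force: 30.0
```

apply_moves(
  moves=[
    [[0,0,0],0],
    [[0,0,0],0],
    [[-0.01,0,0],0],
    [[-0.01,0,0],0],
    [[0,0,0],0],
  ],
)

```text
time_s: 9.77
tcp_pos: [0.5448, -0.0467, 0.0181]
ee_rot: [[-1.0, -0.003, 0.004], [-0.003, 1.0, 0.0], [-0.004, 0.0, -1.0]]
wrist_force: [1.4, -0.5, -1.8]
gripper_width: 0.297
gripper_force: 30.0
```

apply_moves(
  moves=[
    [[0,0,0],0],
    [[0,0,0],0],
  ],
)

```text
time_s: 9.93
tcp_pos: [0.5412, -0.047, 0.0173]
ee_rot: [[-1.0, -0.001, -0.001], [-0.001, 1.0, 0.0], [0.001, 0.0, -1.0]]
wrist_force: [-1.0, 0.3, -1.0]
gripper_width: 0.299
gripper_force: 30.0
```

```bash
python3 gz.py
```

```text
[ 0.5412 -0.047   0.0173] 0.00883410617222729 [-0.0013  1.      0.    ] [-0.9939  0.3164 -0.964 ] [0.0163 0.0959 0.0153] [  12.1   27.9  -24.9   -0.   -37.2 -102.1]
side 0.69 398 [244.5824 192.4992  53.6064   8.9856]
```

apply_moves(
  moves=[
    [[-0.005,0,0],0],
    [[-0.007,0,0],0],
    [[-0.007,0,0],0],
    [[-0.005,0,0],0],
    [[-0.003,0,0],0],
  ],
)

```text
time_s: 10.55
tcp_pos: [0.5696, -0.0469, 0.0175]
ee_rot: [[-1.0, -0.002, 0.001], [-0.002, 1.0, 0.0], [-0.001, 0.0, -1.0]]
wrist_force: [0.1, 0.3, -1.2]
gripper_width: 0.296
gripper_force: 30.0
```

apply_moves(
  moves=[
    [[-0.001,0,0],0],
    [[-0.001,0,0],0],
    [[-0.001,0,0],0],
    [[0,0,0],0],
    [[0,0,0],0],
  ],
)

```text
time_s: 10.97
tcp_pos: [0.5711, -0.0469, 0.0175]
ee_rot: [[-1.0, -0.002, -0.0], [-0.002, 1.0, -0.0], [0.0, -0.0, -1.0]]
wrist_force: [-0.1, -0.3, -0.8]
gripper_width: 0.293
gripper_force: 30.0
```

```bash
python3 gz.py
```

```text
[ 0.5711 -0.0469  0.0175] 0.00904546036524596 [-0.0016  1.     -0.    ] [-0.1454 -0.3467 -0.8476] [0.035  0.0206 0.0278] [  11.5   30.   -20.6   -0.   -39.4 -101.4]
side 0.6 345 [255.0784 192.6912  50.3808  10.9056]
```

No side force so far. I'll lower it onto the plate, then ease it home until it touches.

apply_moves(
  moves=[
    [[0,0,0.001],0],
    [[-0.001,0,0],0],
    [[-0.001,0,0],0],
    [[-0.001,0,0],0],
    [[0,0,0],0],
  ],
)

```text
time_s: 11.58
tcp_pos: [0.5746, -0.0469, 0.0166]
ee_rot: [[-1.0, -0.002, 0.0], [-0.002, 1.0, 0.0], [-0.0, 0.0, -1.0]]
wrist_force: [-0.5, -0.2, -0.9]
gripper_width: 0.291
gripper_force: 30.0
```

apply_moves(
  moves=[
    [[-0.001,0,0],0],
    [[0,0,0],0],
    [[0,0,0],0],
  ],
)

```text
time_s: 11.83
tcp_pos: [0.5753, -0.0469, 0.0165]
ee_rot: [[-1.0, -0.002, -0.0], [-0.002, 1.0, 0.0], [0.0, 0.0, -1.0]]
wrist_force: [0.9, -1.0, -1.3]
gripper_width: 0.293
gripper_force: 30.0
```

apply_moves(
  moves=[
    [[-0.001,0,0],0],
    [[0,0,0],0],
    [[0,0,0],0],
  ],
)

```text
time_s: 12.08
tcp_pos: [0.5763, -0.0469, 0.0165]
ee_rot: [[-1.0, -0.002, -0.0], [-0.002, 1.0, -0.0], [0.0, -0.0, -1.0]]
wrist_force: [-0.6, -0.7, -1.8]
gripper_width: 0.299
gripper_force: 30.0
```

apply_moves(
  moves=[
    [[-0.001,0,0],0],
    [[0,0,0],0],
    [[0,0,0],0],
  ],
)

```text
time_s: 12.33
tcp_pos: [0.5773, -0.0469, 0.0165]
ee_rot: [[-1.0, -0.002, 0.0], [-0.002, 1.0, -0.0], [-0.0, -0.0, -1.0]]
wrist_force: [-0.4, 1.3, -1.3]
gripper_width: 0.295
gripper_force: 30.0
```

apply_moves(
  moves=[
    [[-0.001,0,0],0],
    [[0,0,0],0],
    [[0,0,0],0],
  ],
)

```text
time_s: 12.58
tcp_pos: [0.5783, -0.0469, 0.0165]
ee_rot: [[-1.0, -0.002, 0.0], [-0.002, 1.0, -0.0], [-0.0, -0.0, -1.0]]
wrist_force: [-0.1, -0.4, -1.3]
gripper_width: 0.295
gripper_force: 30.0
```

apply_moves(
  moves=[
    [[-0.001,0,0],0],
    [[0,0,0],0],
    [[0,0,0],0],
  ],
)

```text
time_s: 12.83
tcp_pos: [0.5793, -0.0469, 0.0166]
ee_rot: [[-1.0, -0.002, 0.0], [-0.002, 1.0, -0.0], [-0.0, -0.0, -1.0]]
wrist_force: [0.2, -0.6, -0.7]
gripper_width: 0.298
gripper_force: 30.0
```

apply_moves(
  moves=[
    [[-0.001,0,0],0],
    [[0,0,0],0],
    [[0,0,0],0],
  ],
)

```text
time_s: 13.08
tcp_pos: [0.5797, -0.0469, 0.0165]
ee_rot: [[-1.0, -0.002, -0.001], [-0.002, 1.0, -0.0], [0.001, -0.0, -1.0]]
wrist_force: [-3.2, -0.4, -0.2]
gripper_width: 0.294
gripper_force: 30.0
```

```bash
python3 gz.py; ls -t pics|head -1
```

```text
[ 0.5797 -0.0469  0.0165] 0.007983654861589091 [-0.0016  1.     -0.0001] [-3.1596 -0.421  -0.1902] [0.1128 0.6078 0.0049] [  11.3   30.7  -19.3   -0.   -40.1 -101.2]
top 0.5 82 [214.8864 204.7104  12.5952   8.9856]
side 0.59 285 [259.1232 193.6896  50.5856  12.2112]
c1308.png
```

View pics/c1308.png

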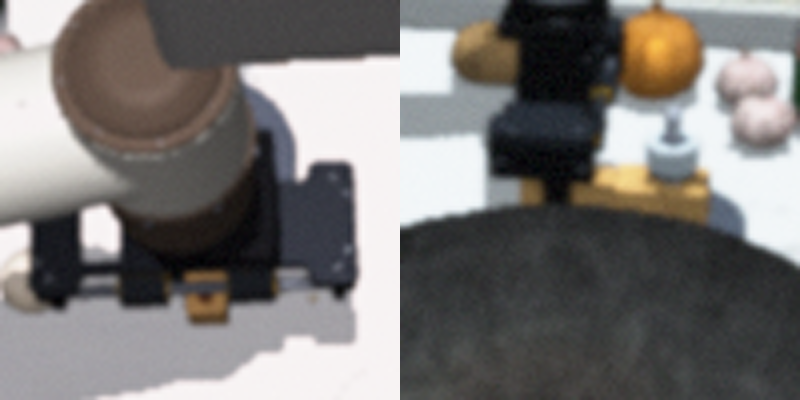

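apply_moves(
  moves=[
    [[-0.001,0,0],0],
    [[0,0,0],0],
    [[0,0,0],0],
  ],
)

```text
time_s: 13.53
tcp_pos: [0.5797, -0.047, 0.0165]
ee_rot: [[-1.0, -0.001, -0.003], [-0.001, 1.0, -0.0], [0.003, -0.0, -1.0]]
wrist_force: [-6.4, 1.3, 2.9]
gripper_width: 0.292
gripper_force: 30.0
```

The right panel shows the fork round the post under the collar (672,150), with the tip past it at (708,190). The force rises to −6 N with no further motion, so the gauge is home. I'll relieve the push, release and rise.

apply_moves(
  moves=[
    [[0.0015,0,0],0],
    [[0,0,0],0],
    [[0,0,0],0],
  ],
)

```text
time_s: 13.78
tcp_pos: [0.5796, -0.0469, 0.0165]
ee_rot: [[-1.0, -0.002, -0.0], [-0.002, 1.0, -0.0], [0.0, -0.0, -1.0]]
wrist_force: [-2.7, 0.2, 0.2]
gripper_width: 0.297
gripper_force: 30.0
```

apply_moves(
  moves=[
    [[0,0,0],0],
    [[0,0,0],0],
    [[0,0,0],0],
    [[0,0,0],0],
    [[0,0,0],0],
  ],
  hand=0.06,
)

```text
time_s: 14.2
tcp_pos: [0.5803, -0.0469, 0.0168]
ee_rot: [[-1.0, -0.002, 0.001], [-0.002, 1.0, 0.0], [-0.001, 0.0, -1.0]]
wrist_force: [-0.0, 0.1, -0.3]
gripper_width: 0.59
gripper_force: 0.0
```

apply_moves(
  moves=[
    [[0,0,-0.01],0],
    [[0,0,-0.02],0],
    [[0,0,-0.03],0],
    [[0,0,-0.03],0],
    [[0,0,-0.03],0],
  ],
)

```text
time_s: 14.62
tcp_pos: [0.5797, -0.047, 0.1386]
ee_rot: [[-1.0, -0.002, 0.0], [-0.002, 1.0, -0.0], [-0.0, -0.0, -1.0]]
wrist_force: [0.1, -0.2, -0.2]
gripper_width: 0.684
gripper_force: 0.0
```

apply_moves(
  moves=[
    [[0.035,0,-0.01],-7],
    [[0.035,0,0],-7],
    [[0.035,0,0],-7],
    [[0.03,0,0],-7],
    [[0,0,0],-7],
  ],
)

```text
time_s: 15.03
tcp_pos: [0.4422, -0.0718, 0.1471]
ee_rot: [[-0.816, -0.578, -0.003], [-0.578, 0.816, 0.001], [0.002, 0.002, -1.0]]
wrist_force: [-0.1, 0.4, -0.3]
gripper_width: 0.687
gripper_force: 0.0
```

```bash
cat >> st.py <<'E'
mg=models.cut_out(p,"gauge");mq=models.cut_out(q,"gauge")
for n,pp,m in(("top",p,mg),("side",q,mq)): print(n,[(o["confidence"],o["region"].sum()) for o in m])
print(fit([(p,mg[0]["region"])],gshape(),(.665,-.047,0),z=.008))
for t in("collar","collar_top"):
  for n,pp in(("top",p),("side",q)): print(t,n,[(o["confidence"],np.array(o["at"])*[512,384]) for o in models.place_of(pp,t)[:2]])
print(r.sense()["joints"],r.sense()["tcp_pos"])
cv2.imwrite("pics/d.png",np.hstack([cv2.resize(p['frame'][130:230,170:270],None,fx=4,fy=4,interpolation=cv2.INTER_CUBIC),cv2.resize(q['frame'][150:250,230:330],None,fx=4,fy=4,interpolation=cv2.INTER_CUBIC)]))
E
python3 st.py
```

```text
stand (array([ 0.6693, -0.048 ,  0.0883]), np.float64(442.49493408203125), np.float32(940.0))
dark plate 1602
plate colour (array([ 0.647 , -0.0444,  0.1907]), np.float64(271.6148681640625), np.float32(1870.9999))
collar top z=52 (array([ 0.6617, -0.0473,  0.1458]), np.float64(49.3217658996582), np.float32(157.0))
collar both (array([ 0.665 , -0.0462,  0.0925,  0.0497]), np.float64(72.63733673095703), np.float32(287.0))
top [(0.43, np.int64(68))]
side [(0.7, np.int64(529))]
(array([ 0.6678, -0.0447,  0.2038]), np.float64(494.86279296875), np.float32(68.00001))
collar top [(0.73, array([218.7776, 160.2816]))]
collar side [(0.64, array([294.5024, 194.8032]))]
collar_top top [(0.56, array([220.2112, 157.2096]))]
collar_top side [(0.75, array([252.9792, 171.1104])), (0.58, array([296.4992, 183.5136]))]
[ 11.6801   9.8308 -29.0012  -0.0026 -51.2037 -66.6086] [ 0.4484 -0.0705  0.1463]
```

View pics/d.png

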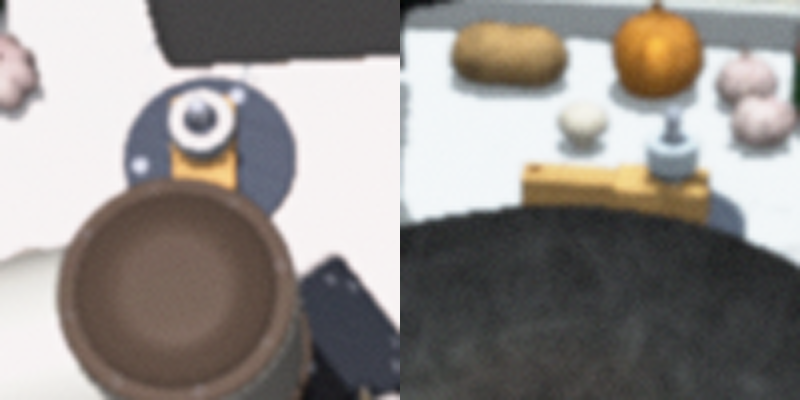

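The left panel shows the fork under the collar, with the collar ring at (200,122). The right panel shows the gauge lying flat and home, and the bystanders look undisturbed. Next I'll go above the collar.

```bash
python3 plan.py .6655 -.047 .146 180 10
```

```text
now [ 0.4484 -0.0705  0.1463] y-angle 125.07 z-axis [-0.001 -0.    -1.   ] joints [ 11.7   9.8 -29.   -0.  -51.2 -66.6] turn -54.9
[[[-0.0191, -0.0106, 0.0], -5.49], [[-0.018, -0.0123, 0.0], -5.49], [[-0.0168, -0.014, 0.0], -5.49], [[-0.0153, -0.0155, 0.0], -5.49], [[-0.0138, -0.0169, 0.0], -5.5]]
[[[-0.0121, -0.0182, 0.0001], -5.49], [[-0.0103, -0.0193, 0.0], -5.5], [[-0.0084, -0.0202, 0.0001], -5.49], [[-0.0065, -0.0209, 0.0], -5.5], [[-0.0044, -0.0213, 0.0001], -5.49]]
```

apply_moves(
  moves=[
    [[-0.0191,-0.0106,0],-5.5],
    [[-0.018,-0.0123,0],-5.5],
    [[-0.0168,-0.014,0],-5.5],
    [[-0.0153,-0.0155,0],-5.5],
    [[-0.0138,-0.0169,0],-5.5],
  ],
  hand=0.08,
)

```text
time_s: 16.0
tcp_pos: [0.5577, -0.0586, 0.1462]
ee_rot: [[-0.456, -0.89, -0.001], [-0.89, 0.456, -0.0], [0.0, 0.0, -1.0]]
wrist_force: [-0.3, 0.1, 0.5]
gripper_width: 0.903
gripper_force: 0.0
```

apply_moves(
  moves=[
    [[-0.0121,-0.0182,0],-5.5],
    [[-0.0103,-0.0193,0],-5.5],
    [[-0.0084,-0.0202,0],-5.5],
    [[-0.0065,-0.0209,0],-5.5],
    [[-0.0044,-0.0213,0],-5.5],
  ],
)

```text
time_s: 16.42
tcp_pos: [0.6663, -0.0467, 0.1459]
ee_rot: [[0.006, -1.0, -0.001], [-1.0, -0.006, -0.0], [0.0, 0.001, -1.0]]
wrist_force: [0.5, -0.5, -0.9]
gripper_width: 0.923
gripper_force: 0.0
```

apply_moves(
  moves=[
    [[0,0,0],0],
    [[0,0,0],0],
    [[0,0,0],0],
    [[0,0,0],0],
  ],
)

```text
time_s: 16.75
tcp_pos: [0.6643, -0.047, 0.1464]
ee_rot: [[0.001, -1.0, -0.001], [-1.0, -0.001, -0.0], [0.0, 0.001, -1.0]]
wrist_force: [0.5, 0.9, 0.1]
gripper_width: 0.916
gripper_force: 0.0
```

```bash
python3 plan.py .6655 -.047 .055 180 5
```

```text
now [ 0.6643 -0.047   0.1464] y-angle -179.96 z-axis [-0.001 -0.    -1.   ] joints [  9.8  29.2   0.8  -0.  -61.6  -9.8] turn -360.0
[[[0.0, -0.0002, 0.0183], -71.99], [[0.0002, -0.0001, 0.0183], -71.99], [[0.0001, 0.0002, 0.0183], -71.99], [[-0.0002, 0.0002, 0.0183], -71.99], [[-0.0003, -0.0001, 0.0182], -72.0]]
```

apply_moves(
  moves=[
    [[0,-0.001,0.02],0],
    [[0,0,0.02],0],
    [[0,0,0.02],0],
    [[0,0,0.015],0],
    [[0,0,0.01],0],
  ],
)

```text
time_s: 17.17
tcp_pos: [0.6645, -0.047, 0.0601]
ee_rot: [[0.001, -1.0, -0.003], [-1.0, -0.001, -0.0], [0.0, 0.003, -1.0]]
wrist_force: [-0.4, -1.1, 0.2]
gripper_width: 0.918
gripper_force: 0.0
```

apply_moves(
  moves=[
    [[0,0,0.006],0],
    [[0,0,0],0],
    [[0,0,0],0],
    [[0,0,0],0],
    [[0,0,0],0],
  ],
  hand=0.055,
)

```text
time_s: 17.58
tcp_pos: [0.6669, -0.0468, 0.0569]
ee_rot: [[0.002, -1.0, 0.002], [-1.0, -0.002, 0.0], [-0.0, -0.002, -1.0]]
wrist_force: [0.5, 0.5, 0.2]
gripper_width: 0.664
gripper_force: 0.0
```

apply_moves(
  moves=[
    [[0,0,0],0],
    [[0,0,0],0],
    [[0,0,0],0],
    [[0,0,0],0],
    [[0,0,0],0],
  ],
  hand=0.03,
)

```text
time_s: 18.0
tcp_pos: [0.6641, -0.0469, 0.0557]
ee_rot: [[0.001, -1.0, -0.005], [-1.0, -0.001, -0.0], [0.0, 0.005, -1.0]]
wrist_force: [-5.3, 1.8, 4.8]
gripper_width: 0.453
gripper_force: 30.0
```

apply_moves(
  moves=[
    [[0,0,0],0],
    [[0,0,0],0],
  ],
)

```text
time_s: 18.17
tcp_pos: [0.6641, -0.047, 0.0557]
ee_rot: [[0.001, -1.0, -0.005], [-1.0, -0.001, -0.0], [0.0, 0.005, -1.0]]
wrist_force: [-5.6, 0.6, 4.6]
gripper_width: 0.452
gripper_force: 30.0
```

```bash
cat > s.py <<'E'
from station import r
import numpy as np
for i in range(1):
    s=r.sense();print(s['time_s'],np.round(s['tcp_pos'],4),np.round(s['wrist_force'],2),np.round(s['moment'],3),np.round(s['joints'],1),s['gripper_width']*87,s['gripper_force'])
R=np.array(s['ee_rot']);print(np.degrees(np.arctan2(R[1,1],R[0,1])))
E
python3 s.py
```

```text
18.1667 [ 0.6641 -0.047   0.0557] [-5.61  0.58  4.64] [ 0.347  1.672 -0.05 ] [  9.8  34.4  -4.4  -0.  -51.4  -9.7] 39.285725164203775 29.98429076280445
-179.92641143762947
```

apply_moves(
  moves=[
    [[0,0.0015,0],0],
    [[0,0,0],0],
    [[0,0,0],0],
  ],
)

```text
time_s: 18.42
tcp_pos: [0.6641, -0.047, 0.0557]
ee_rot: [[0.002, -1.0, -0.001], [-1.0, -0.002, -0.0], [0.0, 0.001, -1.0]]
wrist_force: [-3.6, 0.6, 3.0]
gripper_width: 0.452
gripper_force: 30.0
```

```bash
python3 s.py
```

```text
18.4167 [ 0.6641 -0.047   0.0557] [-3.61  0.63  2.98] [ 0.146  1.273 -0.041] [  9.8  34.3  -4.6  -0.  -51.1  -9.7] 39.362731229999405 29.983681915327907
-179.9114187451652
```

apply_moves(
  moves=[
    [[0,0,0.0004],6],
    [[0,0,0.0004],6],
    [[0,0,0.0004],6],
    [[0,0,0.0004],6],
    [[0,0,0],0],
  ],
)

```text
time_s: 18.83
tcp_pos: [0.6648, -0.047, 0.0541]
ee_rot: [[-0.407, -0.913, 0.0], [-0.913, 0.407, -0.0], [0.0, -0.0, -1.0]]
wrist_force: [-1.6, 0.4, 2.9]
gripper_width: 0.453
gripper_force: 30.0
```

```bash
python3 s.py
```

```text
18.8333 [ 0.6648 -0.047   0.0541] [-1.63  0.36  2.9 ] [ 0.067  0.932 -0.1  ] [  9.8  34.4  -4.6   0.  -50.9 -33.8] 39.36968141693959 29.98577881604433
155.99178792146748
```

apply_moves(
  moves=[
    [[0,0,0.0002],6],
    [[0,0,0.0004],6],
    [[0,0,0.0004],6],
    [[0,0,0],0],
  ],
)

```text
time_s: 19.17
tcp_pos: [0.6651, -0.0472, 0.053]
ee_rot: [[-0.667, -0.745, 0.001], [-0.745, 0.667, -0.0], [-0.0, -0.001, -1.0]]
wrist_force: [-0.8, -0.2, 2.0]
gripper_width: 0.449
gripper_force: 30.0
```

```bash
python3 s.py
```

```text
19.1667 [ 0.6651 -0.0472  0.053 ] [-0.84 -0.21  1.97] [-0.33   0.439 -0.046] [  9.8  34.5  -4.7   0.  -50.7 -51.7] 39.0447596067541 29.98764680698514
138.13650363085404
```

apply_moves(
  moves=[
    [[0,0,0.0002],3],
    [[0,0,0.0002],3],
    [[0,0,0],0],
  ],
)

```text
time_s: 19.42
tcp_pos: [0.6653, -0.0473, 0.0526]
ee_rot: [[-0.74, -0.673, 0.001], [-0.673, 0.74, -0.0], [-0.001, -0.001, -1.0]]
wrist_force: [-0.5, -2.5, 2.0]
gripper_width: 0.452
gripper_force: 30.0
```

```bash
python3 s.py
```

```text
19.4167 [ 0.6653 -0.0473  0.0526] [-0.48 -2.5   2.02] [-0.592  0.141 -0.022] [  9.8  34.6  -4.7   0.  -50.7 -57.6] 39.296503647147084 29.98767137993127
132.28463027127725
```

apply_moves(
  moves=[
    [[0,0,0.0002],3],
    [[0,0,0.0002],3],
    [[0,0,0],0],
  ],
)

```text
time_s: 19.67
tcp_pos: [0.6653, -0.0474, 0.0522]
ee_rot: [[-0.806, -0.592, 0.001], [-0.592, 0.806, -0.0], [-0.001, -0.001, -1.0]]
wrist_force: [0.9, -2.7, 0.6]
gripper_width: 0.451
gripper_force: 30.0
```

```bash
python3 s.py
```

```text
19.6667 [ 0.6653 -0.0474  0.0522] [ 0.94 -2.69  0.64] [-0.862 -0.024 -0.06 ] [  9.8  34.6  -4.7   0.1 -50.6 -63.6] 39.253999099563586 29.988731984049082
126.27467269567273
```

```bash
cat > av.py <<'E'
from station import r,imaging
import numpy as np
M=[];F=[];E=[]
for i in range(8):
    imaging.capture('side');s=r.sense();M.append(s['moment']);F.append(s['wrist_force']);E.append(s['effort'][5])
M=np.array(M);R=np.array(s['ee_rot'])
print(round(s['time_s'],2),np.round(s['tcp_pos'],4),'F',np.mean(F,0).round(2),'M',M.mean(0).round(3),'sdMz',M[:,2].std().round(3),'e6',np.round([np.mean(E),np.std(E)],3),'ang',np.degrees(np.arctan2(R[1,1],R[0,1])).round(2),'w',s['gripper_width']*87)
E
python3 av.py
```

```text
20.07 [ 0.6653 -0.0474  0.0522] F [ 1.75 -4.44 -0.92] M [-1.273 -0.382 -0.   ] sdMz 0.037 e6 [-0.005  0.022] ang 126.2 w 38.811480508365
```

apply_moves(
  moves=[
    [[0.0005,-0.0007,0.0002],3],
    [[0,0,0.0002],3],
    [[0,0,0.0002],3],
    [[0,0,0],0],
  ],
)

```text
time_s: 20.4
tcp_pos: [0.6655, -0.0477, 0.0516]
ee_rot: [[-0.89, -0.456, 0.002], [-0.456, 0.89, 0.0], [-0.002, -0.001, -1.0]]
wrist_force: [2.7, -3.5, -1.1]
gripper_width: 0.454
gripper_force: 30.0
```

```bash
python3 av.py
```

```text
20.8 [ 0.6654 -0.0477  0.0517] F [ 3.25 -3.23 -1.87] M [-0.895 -0.92  -0.026] sdMz 0.026 e6 [0.006 0.024] ang 117.15 w 39.28186152364623
```

apply_moves(
  moves=[
    [[0,0,0.0002],3],
    [[0,0,0.0002],3],
    [[0,0,0],0],
  ],
)

```text
time_s: 21.05
tcp_pos: [0.6655, -0.0478, 0.0512]
ee_rot: [[-0.933, -0.359, 0.002], [-0.359, 0.933, -0.0], [-0.002, -0.001, -1.0]]
wrist_force: [3.9, -4.1, -1.5]
gripper_width: 0.454
gripper_force: 30.0
```

```bash
python3 av.py
```

```text
21.45 [ 0.6655 -0.0478  0.0513] F [ 4.32 -3.93 -1.8 ] M [-1.049 -1.175 -0.044] sdMz 0.023 e6 [0.032 0.022] ang 111.13 w 39.142622793988096
```

apply_moves(
  moves=[
    [[-0.0006,-0.0013,0.0003],0],
    [[0,0,0.0002],3],
    [[0,0,0.0002],3],
    [[0,0,0],0],
  ],
)

```text
time_s: 21.78
tcp_pos: [0.6656, -0.048, 0.0507]
ee_rot: [[-0.966, -0.26, -0.0], [-0.26, 0.966, 0.001], [-0.0, 0.001, -1.0]]
wrist_force: [0.6, 0.2, 0.5]
gripper_width: 0.452
gripper_force: 30.0
```

```bash
python3 av.py
```

```text
22.18 [ 0.6656 -0.0481  0.0507] F [0.41 2.04 2.4 ] M [ 0.676 -0.078 -0.045] sdMz 0.03 e6 [0.033 0.027] ang 105.13 w 39.260059388334746
```

apply_moves(
  moves=[
    [[0,0,0.0002],3],
    [[0,0,0],0],
  ],
)

```text
time_s: 22.35
tcp_pos: [0.6657, -0.0482, 0.0505]
ee_rot: [[-0.978, -0.209, 0.0], [-0.209, 0.978, 0.001], [-0.0, 0.001, -1.0]]
wrist_force: [-0.1, 3.2, 2.9]
gripper_width: 0.455
gripper_force: 30.0
```

```bash
python3 av.py
```

```text
22.75 [ 0.6657 -0.0482  0.0505] F [-0.66  5.17  4.49] M [ 1.572  0.276 -0.068] sdMz 0.025 e6 [0.052 0.026] ang 102.14 w 39.33727062143958
```

apply_moves(
  moves=[
    [[0,0,0.0002],3],
    [[0,0,0],0],
  ],
)

```text
time_s: 22.92
tcp_pos: [0.6657, -0.0483, 0.0503]
ee_rot: [[-0.988, -0.158, 0.0], [-0.158, 0.988, 0.0], [-0.0, 0.0, -1.0]]
wrist_force: [-1.5, 5.3, 4.9]
gripper_width: 0.452
gripper_force: 30.0
```

```bash
python3 av.py
```

```text
23.32 [ 0.6657 -0.0483  0.0503] F [-1.11  5.54  4.59] M [ 1.672  0.313 -0.075] sdMz 0.03 e6 [0.074 0.023] ang 99.16 w 39.137339621073764
```

apply_moves(
  moves=[
    [[0,0.001,-0.0003],1],
    [[0,0,0],1],
    [[0,0,0],0],
  ],
)

```text
time_s: 23.57
tcp_pos: [0.6657, -0.0483, 0.0502]
ee_rot: [[-0.992, -0.123, 0.0], [-0.123, 0.992, -0.001], [-0.0, -0.001, -1.0]]
wrist_force: [0.8, 1.1, 2.4]
gripper_width: 0.45
gripper_force: 30.0
```

```bash
python3 av.py
```

```text
23.97 [ 0.6657 -0.0482  0.0502] F [ 1.42 -0.34  1.7 ] M [ 0.027 -0.391 -0.028] sdMz 0.03 e6 [0.031 0.009] ang 97.09 w 39.678871249864564
```

apply_moves(
  moves=[
    [[0,0,0.0001],1.5],
    [[0,0,0],0],
  ],
)

```text
time_s: 24.13
tcp_pos: [0.6656, -0.0483, 0.0501]
ee_rot: [[-0.995, -0.097, 0.0], [-0.097, 0.995, -0.0], [-0.0, -0.001, -1.0]]
wrist_force: [1.1, -1.5, -0.1]
gripper_width: 0.452
gripper_force: 30.0
```

```bash
python3 av.py
```

```text
24.53 [ 0.6656 -0.0482  0.0502] F [ 2.01 -3.28 -0.1 ] M [-0.824 -0.728 -0.042] sdMz 0.042 e6 [0.041 0.011] ang 95.6 w 39.46982252667747
```

apply_moves(
  moves=[
    [[0,-0.0005,0.0002],3],
    [[0,0,0],0],
  ],
)

```text
time_s: 24.7
tcp_pos: [0.6656, -0.0483, 0.05]
ee_rot: [[-0.999, -0.044, 0.0], [-0.044, 0.999, 0.0], [-0.0, 0.0, -1.0]]
wrist_force: [2.8, -3.5, 0.0]
gripper_width: 0.454
gripper_force: 30.0
```

```bash
python3 av.py
```

```text
25.1 [ 0.6656 -0.0483  0.05  ] F [ 2.86 -3.   -0.55] M [-0.845 -0.856 -0.03 ] sdMz 0.048 e6 [0.022 0.025] ang 92.62 w 39.30730829680275
```

apply_moves(
  moves=[
    [[0,0,0.0002],3],
    [[0,0,0],0],
  ],
)

```text
time_s: 25.27
tcp_pos: [0.6656, -0.0484, 0.0498]
ee_rot: [[-1.0, 0.008, 0.0], [0.008, 1.0, -0.0], [-0.0, -0.0, -1.0]]
wrist_force: [1.9, -3.9, -0.7]
gripper_width: 0.453
gripper_force: 30.0
```

```bash
python3 av.py
```

```text
25.67 [ 0.6656 -0.0484  0.0498] F [ 3.34 -3.96 -1.13] M [-1.07  -0.981 -0.044] sdMz 0.035 e6 [0.021 0.025] ang 89.64 w 39.35265377026732
```

apply_moves(
  moves=[
    [[0,0,0.0002],3],
    [[0,0,0],0],
  ],
)

```text
time_s: 25.83
tcp_pos: [0.6656, -0.0484, 0.0496]
ee_rot: [[-0.998, 0.06, 0.0], [0.06, 0.998, -0.0], [-0.0, -0.0, -1.0]]
wrist_force: [3.1, -4.1, -1.4]
gripper_width: 0.45
gripper_force: 30.0
```

```bash
python3 av.py
```

```text
26.23 [ 0.6657 -0.0484  0.0496] F [ 3.29 -4.25 -1.27] M [-1.144 -1.012 -0.057] sdMz 0.046 e6 [0.037 0.021] ang 86.63 w 39.24348776581586
```

apply_moves(
  moves=[
    [[-0.0008,-0.0009,0.0004],0],
    [[0,0,0.0002],3],
    [[0,0,0],0],
  ],
)

```text
time_s: 26.48
tcp_pos: [0.6657, -0.0486, 0.0493]
ee_rot: [[-0.994, 0.112, -0.001], [0.112, 0.994, 0.001], [0.001, 0.0, -1.0]]
wrist_force: [-0.1, -0.2, 2.5]
gripper_width: 0.455
gripper_force: 30.0
```

```bash
python3 av.py
```

```text
26.88 [ 0.6658 -0.0487  0.0492] F [-1.46  1.7   3.96] M [ 0.51   0.394 -0.052] sdMz 0.027 e6 [0.039 0.025] ang 83.62 w 39.045842241738335
```

apply_moves(
  moves=[
    [[0,0,0.0002],3],
    [[0,0,0],0],
  ],
)

```text
time_s: 27.05
tcp_pos: [0.6658, -0.0488, 0.049]
ee_rot: [[-0.986, 0.164, -0.001], [0.164, 0.986, 0.0], [0.001, 0.0, -1.0]]
wrist_force: [-2.0, 2.2, 5.7]
gripper_width: 0.45
gripper_force: 30.0
```

```bash
python3 av.py
```

```text
27.45 [ 0.6658 -0.0488  0.049 ] F [-2.4   2.46  5.63] M [ 0.886  0.76  -0.085] sdMz 0.027 e6 [0.071 0.022] ang 80.62 w 39.30594463013145
```

apply_moves(
  moves=[
    [[0.0002,0.0004,-0.0005],0],
    [[0,0,0.0001],1.5],
    [[0,0,0],0],
  ],
)

```text
time_s: 27.7
tcp_pos: [0.6657, -0.0488, 0.0489]
ee_rot: [[-0.982, 0.189, -0.001], [0.189, 0.982, -0.0], [0.001, -0.0, -1.0]]
wrist_force: [-1.2, 1.0, 2.2]
gripper_width: 0.451
gripper_force: 30.0
```

```bash
python3 av.py
```

```text
28.1 [ 0.6658 -0.0488  0.049 ] F [-2.38  1.74  3.1 ] M [ 0.528  0.679 -0.063] sdMz 0.032 e6 [0.053 0.011] ang 79.1 w 38.66289099053069
```

apply_moves(
  moves=[
    [[0,0,0.0001],2],
    [[0,0,0],0],
  ],
)

```text
time_s: 28.27
tcp_pos: [0.6657, -0.0488, 0.0488]
ee_rot: [[-0.975, 0.224, -0.001], [0.224, 0.975, -0.0], [0.001, -0.0, -1.0]]
wrist_force: [-3.2, 1.8, 2.0]
gripper_width: 0.447
gripper_force: 30.0
```

```bash
python3 av.py
```

```text
28.67 [ 0.6658 -0.0488  0.0489] F [-3.17  1.29  2.13] M [ 0.462  0.887 -0.082] sdMz 0.017 e6 [0.048 0.015] ang 77.1 w 39.31904099261002
```

apply_moves(
  moves=[
    [[0.0005,0.0003,0],2],
    [[0,0,0],0],
  ],
)

```text
time_s: 28.83
tcp_pos: [0.6657, -0.0488, 0.0488]
ee_rot: [[-0.966, 0.258, -0.0], [0.258, 0.966, -0.001], [0.0, -0.001, -1.0]]
wrist_force: [-2.1, -0.0, -0.9]
gripper_width: 0.453
gripper_force: 30.0
```

```bash
python3 av.py
```

```text
29.23 [ 0.6657 -0.0488  0.0488] F [-1.77 -1.82 -1.29] M [-0.494  0.441 -0.055] sdMz 0.019 e6 [0.033 0.015] ang 75.1 w 38.98478283643626
```

apply_moves(
  moves=[
    [[0,0,0.0001],2],
    [[0,0,0],0],
  ],
)

```text
time_s: 29.4
tcp_pos: [0.6657, -0.0488, 0.0488]
ee_rot: [[-0.957, 0.291, -0.0], [0.291, 0.957, -0.0], [0.0, -0.001, -1.0]]
wrist_force: [-0.4, -3.1, -2.6]
gripper_width: 0.449
gripper_force: 30.0
```

```bash
python3 av.py
```

```text
29.8 [ 0.6657 -0.0487  0.0488] F [-0.73 -4.44 -3.24] M [-1.3    0.147 -0.055] sdMz 0.052 e6 [0.022 0.015] ang 73.1 w 39.51157797809518
```

apply_moves(
  moves=[
    [[0,-0.0006,0.0004],0],
    [[0,0,0.0002],3],
    [[0,0,0],0],
  ],
)

```text
time_s: 30.05
tcp_pos: [0.6657, -0.0489, 0.0485]
ee_rot: [[-0.94, 0.341, 0.0], [0.341, 0.94, 0.0], [-0.0, 0.0, -1.0]]
wrist_force: [-0.4, -3.2, -2.5]
gripper_width: 0.449
gripper_force: 30.0
```

```bash
python3 av.py
```

```text
30.45 [ 0.6657 -0.0489  0.0485] F [-0.62 -3.63 -2.24] M [-1.058  0.246 -0.028] sdMz 0.028 e6 [0.013 0.025] ang 70.12 w 39.25918959782218
```

apply_moves(
  moves=[
    [[0,0,0.0002],3],
    [[0,0,0],0],
  ],
)

```text
time_s: 30.62
tcp_pos: [0.6656, -0.049, 0.0483]
ee_rot: [[-0.921, 0.39, 0.0], [0.39, 0.921, -0.0], [-0.0, -0.0, -1.0]]
wrist_force: [-1.5, -3.0, -2.1]
gripper_width: 0.454
gripper_force: 30.0
```

```bash
python3 av.py
```

```text
31.02 [ 0.6656 -0.049   0.0483] F [-0.81 -3.99 -1.75] M [-1.093  0.261 -0.016] sdMz 0.062 e6 [0.014 0.025] ang 67.12 w 39.21524661538055
```

apply_moves(
  moves=[
    [[0,0,0.0001],2.5],
    [[0,0,0],0],
  ],
)

```text
time_s: 31.18
tcp_pos: [0.6656, -0.049, 0.0481]
ee_rot: [[-0.903, 0.429, -0.0], [0.429, 0.903, -0.0], [-0.0, -0.0, -1.0]]
wrist_force: [-1.0, -4.8, -2.4]
gripper_width: 0.454
gripper_force: 30.0
```

```bash
python3 av.py
```

```text
31.58 [ 0.6656 -0.049   0.0481] F [-0.99 -4.59 -1.82] M [-1.267  0.225 -0.026] sdMz 0.032 e6 [0.019 0.02 ] ang 64.61 w 39.06552859606347
```

Still turning freely. The fingertips are getting near the gauge top, so I'll regrip 5 mm higher, wind the wrist back and recentre.

apply_moves(
  moves=[
    [[0,0,0],0],
    [[0,0,0],0],
    [[0,0,0],0],
    [[0,0,-0.005],0],
    [[0,0,0],-7],
  ],
  hand=0.06,
)

```text
time_s: 32.0
tcp_pos: [0.6668, -0.0482, 0.0547]
ee_rot: [[-0.95, 0.313, 0.003], [0.313, 0.95, 0.0], [-0.003, 0.001, -1.0]]
wrist_force: [0.2, -0.7, 0.1]
gripper_width: 0.67
gripper_force: 0.0
```

apply_moves(
  moves=[
    [[0,0,0],-7],
    [[0,0,0],-7],
    [[0,0,0],-7],
    [[0,0,0],-7],
    [[0,0,0],-7],
  ],
)

```text
time_s: 32.42
tcp_pos: [0.6663, -0.0483, 0.054]
ee_rot: [[-0.956, -0.292, 0.002], [-0.292, 0.956, 0.0], [-0.002, -0.0, -1.0]]
wrist_force: [-0.4, 0.6, -1.2]
gripper_width: 0.689
gripper_force: 0.0
```

apply_moves(
  moves=[
    [[0,0,0],-7],
    [[0,0,0],-7],
    [[0,0,0],-7],
    [[0,0,0],-7],
    [[0,0,0],-7],
  ],
)

```text
time_s: 32.83
tcp_pos: [0.6663, -0.0483, 0.054]
ee_rot: [[-0.616, -0.788, 0.002], [-0.788, 0.616, 0.0], [-0.002, -0.001, -1.0]]
wrist_force: [-0.0, 1.0, -0.0]
gripper_width: 0.686
gripper_force: 0.0
```

apply_moves(
  moves=[
    [[0,0,0],0],
    [[0,0,0],0],
    [[0,0,0],0],
  ],
)

```text
time_s: 33.08
tcp_pos: [0.6659, -0.0486, 0.0535]
ee_rot: [[-0.623, -0.782, 0.001], [-0.782, 0.623, 0.0], [-0.001, -0.0, -1.0]]
wrist_force: [-0.7, -0.7, -0.2]
gripper_width: 0.692
gripper_force: 0.0
```

```bash
python3 av.py; python3 plan.py .6643 -.0488 .053 142 1
```

```text
33.48 [ 0.6656 -0.049   0.0531] F [-0.16 -0.09  0.03] M [0.038 0.044 0.01 ] sdMz 0.017 e6 [-0.007  0.003] ang 141.57 w 60.25168163706867
now [ 0.6656 -0.049   0.0531] y-angle 141.57 z-axis [-0.  0. -1.] joints [  9.6  34.6  -4.5  -0.  -50.9 -48.1] turn -0.4
[[[0.0007, 0.0011, 0.0001], -0.43]]
```

apply_moves(
  moves=[
    [[0.0005,0.0008,0],0],
    [[0,0,0],0],
    [[0,0,0],0],
    [[0,0,0],0],
    [[0,0,0],0],
  ],
  hand=0.03,
)

```text
time_s: 33.9
tcp_pos: [0.6642, -0.0485, 0.0532]
ee_rot: [[-0.621, -0.784, -0.001], [-0.784, 0.621, 0.0], [0.0, 0.001, -1.0]]
wrist_force: [-1.8, 2.2, 0.8]
gripper_width: 0.448
gripper_force: 30.0
```

apply_moves(
  moves=[
    [[0,0,0],0],
    [[0,0,0],0],
  ],
)

```text
time_s: 34.07
tcp_pos: [0.6642, -0.0486, 0.0532]
ee_rot: [[-0.621, -0.784, -0.001], [-0.784, 0.621, 0.0], [0.0, 0.001, -1.0]]
wrist_force: [-1.2, 2.5, 1.4]
gripper_width: 0.452
gripper_force: 30.0
```

```bash
python3 av.py
```

```text
34.47 [ 0.6643 -0.0486  0.0531] F [-3.07  3.26  2.59] M [ 0.912  0.945 -0.045] sdMz 0.022 e6 [0.043 0.   ] ang 141.59 w 39.25760852157269
```

apply_moves(
  moves=[
    [[0,0,0.0002],3],
    [[0,0,0],0],
  ],
)

```text
time_s: 34.63
tcp_pos: [0.6642, -0.0486, 0.0529]
ee_rot: [[-0.663, -0.749, -0.001], [-0.749, 0.663, 0.0], [0.0, 0.001, -1.0]]
wrist_force: [-4.3, 3.0, 2.0]
gripper_width: 0.449
gripper_force: 30.0
```

```bash
python3 av.py
```

```text
Traceback (most recent call last):
  File "av.py", line 5, in <module>
    imaging.capture('side');s=r.sense();M.append(s['moment']);F.append(s['wrist_force']);E.append(s['effort'][5])
    ~~~~~~~~~~~~~~~^^^^^^^^
ValueError: 200 camera calls are used up
```

apply_moves(
  moves=[
    [[0,0,0.0002],3],
    [[0,0,0],0],
  ],
)

```text
time_s: 35.0
tcp_pos: [0.6642, -0.0486, 0.0527]
ee_rot: [[-0.701, -0.713, -0.001], [-0.713, 0.701, 0.0], [0.001, 0.001, -1.0]]
wrist_force: [-3.4, 3.3, 4.1]
gripper_width: 0.449
gripper_force: 30.0
```

```bash
python3 av.py
```

```text
Traceback (most recent call last):
  File "av.py", line 5, in <module>
    imaging.capture('side');s=r.sense();M.append(s['moment']);F.append(s['wrist_force']);E.append(s['effort'][5])
    ~~~~~~~~~~~~~~~^^^^^^^^
ValueError: 200 camera calls are used up
```

```bash
cat > s.py <<'E'
from station import r
import numpy as np
s=r.sense();R=np.array(s['ee_rot'])
print(round(s['time_s'],2),np.round(s['tcp_pos'],4),'F',np.round(s['wrist_force'],1),'Mz',round(s['moment'][2],3),'e6',round(s['effort'][5],3),'ang',np.degrees(np.arctan2(R[1,1],R[0,1])).round(2))
E
python3 s.py
```

```text
35.0 [ 0.6642 -0.0486  0.0527] F [-3.4  3.3  4.1] Mz -0.065 e6 -0.169 ang 135.5
```

apply_moves(
  moves=[
    [[0,0.0005,0],1.5],
    [[0,0,0],1.5],
  ],
)

```text
time_s: 35.17
tcp_pos: [0.6642, -0.0486, 0.0526]
ee_rot: [[-0.737, -0.676, -0.0], [-0.676, 0.737, -0.0], [0.0, -0.0, -1.0]]
wrist_force: [-2.8, 2.5, 1.1]
gripper_width: 0.453
gripper_force: 30.0
```

```bash
python3 s.py
```

```text
35.17 [ 0.6642 -0.0486  0.0526] F [-2.8  2.5  1.1] Mz 0.053 e6 0.176 ang 132.54
```

apply_moves(
  moves=[
    [[0,0,0],0],
  ],
)

```text
time_s: 35.25
tcp_pos: [0.6642, -0.0485, 0.0525]
ee_rot: [[-0.736, -0.677, -0.0], [-0.677, 0.736, -0.0], [0.0, 0.0, -1.0]]
wrist_force: [-2.4, 2.6, 1.3]
gripper_width: 0.446
gripper_force: 30.0
```

```bash
python3 s.py
```

```text
35.25 [ 0.6642 -0.0485  0.0525] F [-2.4  2.6  1.3] Mz -0.107 e6 -0.096 ang 132.57
```

apply_moves(
  moves=[
    [[0,0,0.0002],1.5],
    [[0,0,0],1.5],
  ],
)

```text
time_s: 35.42
tcp_pos: [0.6642, -0.0485, 0.0524]
ee_rot: [[-0.771, -0.637, -0.0], [-0.637, 0.771, -0.0], [0.0, 0.0, -1.0]]
wrist_force: [-2.7, 2.6, 0.4]
gripper_width: 0.45
gripper_force: 30.0
```

```bash
python3 s.py
```

```text
35.42 [ 0.6642 -0.0485  0.0524] F [-2.7  2.6  0.4] Mz -0.024 e6 0.178 ang 129.58
```

apply_moves(
  moves=[
    [[0,0,0],0],
  ],
)

```text
time_s: 35.5
tcp_pos: [0.6642, -0.0485, 0.0524]
ee_rot: [[-0.77, -0.638, -0.0], [-0.638, 0.77, -0.0], [0.0, 0.0, -1.0]]
wrist_force: [-3.2, 2.1, 2.2]
gripper_width: 0.45
gripper_force: 30.0
```

```bash
python3 s.py
```

```text
35.5 [ 0.6642 -0.0485  0.0524] F [-3.2  2.1  2.2] Mz -0.005 e6 -0.095 ang 129.61
```

apply_moves(
  moves=[
    [[0,0.0008,0],1],
    [[0,0,0],2],
    [[0,0,0],0],
    [[0,0,0],0],
    [[0,0,0],0],
  ],
)

```text
time_s: 35.92
tcp_pos: [0.6642, -0.0485, 0.0523]
ee_rot: [[-0.803, -0.597, 0.001], [-0.597, 0.803, -0.001], [-0.0, -0.001, -1.0]]
wrist_force: [0.6, -2.1, -2.3]
gripper_width: 0.454
gripper_force: 30.0
```

```bash
python3 s.py
```

```text
35.92 [ 0.6642 -0.0485  0.0523] F [ 0.6 -2.1 -2.3] Mz -0.047 e6 0.045 ang 126.62
```

apply_moves(
  moves=[
    [[0,0,0],0],
  ],
)

```text
time_s: 36.0
tcp_pos: [0.6642, -0.0484, 0.0523]
ee_rot: [[-0.803, -0.596, 0.001], [-0.596, 0.803, -0.0], [-0.0, -0.001, -1.0]]
wrist_force: [0.6, -2.4, -3.0]
gripper_width: 0.451
gripper_force: 30.0
```

```bash
python3 s.py
```

```text
36.0 [ 0.6642 -0.0484  0.0523] F [ 0.6 -2.4 -3. ] Mz -0.018 e6 0.037 ang 126.61
```

apply_moves(
  moves=[
    [[0,0,0.0002],1],
    [[0,0,0],2],
    [[0,0,0],0],
    [[0,0,0],0],
    [[0,0,0],0],
  ],
)

```text
time_s: 36.42
tcp_pos: [0.6641, -0.0484, 0.0522]
ee_rot: [[-0.833, -0.554, 0.001], [-0.554, 0.833, -0.0], [-0.0, -0.001, -1.0]]
wrist_force: [1.8, -4.8, -4.4]
gripper_width: 0.45
gripper_force: 30.0
```

```bash
python3 s.py
```

```text
36.42 [ 0.6641 -0.0484  0.0522] F [ 1.8 -4.8 -4.4] Mz -0.008 e6 0.041 ang 123.61
```

apply_moves(
  moves=[
    [[0,0,0],0],
  ],
)

```text
time_s: 36.5
tcp_pos: [0.6641, -0.0484, 0.0522]
ee_rot: [[-0.833, -0.554, 0.001], [-0.554, 0.833, -0.0], [-0.0, -0.001, -1.0]]
wrist_force: [1.5, -5.1, -5.1]
gripper_width: 0.45
gripper_force: 30.0
```

```bash
python3 s.py
```

```text
36.5 [ 0.6641 -0.0484  0.0522] F [ 1.5 -5.1 -5.1] Mz 0.006 e6 0.037 ang 123.61
```

apply_moves(
  moves=[
    [[0,-0.0006,0.0005],1],
    [[0,0,0.0002],2],
    [[0,0,0],0],
    [[0,0,0],0],
    [[0,0,0],0],
  ],
)

```text
time_s: 36.92
tcp_pos: [0.6642, -0.0484, 0.0519]
ee_rot: [[-0.861, -0.509, 0.0], [-0.509, 0.861, -0.0], [-0.0, -0.0, -1.0]]
wrist_force: [1.0, -3.1, -1.7]
gripper_width: 0.455
gripper_force: 30.0
```

```bash
python3 s.py
```

```text
36.92 [ 0.6642 -0.0484  0.0519] F [ 1.  -3.1 -1.7] Mz 0.0 e6 0.047 ang 120.62
```

apply_moves(
  moves=[
    [[0,0,0.0002],1],
    [[0,0,0],2],
    [[0,0,0],0],
    [[0,0,0],0],
    [[0,0,0],0],
  ],
)

```text
time_s: 37.33
tcp_pos: [0.6642, -0.0484, 0.0516]
ee_rot: [[-0.886, -0.464, 0.0], [-0.464, 0.886, -0.0], [-0.0, -0.0, -1.0]]
wrist_force: [1.0, -4.1, -0.7]
gripper_width: 0.451
gripper_force: 30.0
```

```bash
python3 s.py
```

```text
37.33 [ 0.6642 -0.0484  0.0516] F [ 1.  -4.1 -0.7] Mz -0.049 e6 0.058 ang 117.62
```

apply_moves(
  moves=[
    [[0,0,0.0002],1],
    [[0,0,0],2],
    [[0,0,0],0],
    [[0,0,0],0],
    [[0,0,0],0],
  ],
)

```text
time_s: 37.75
tcp_pos: [0.6642, -0.0484, 0.0515]
ee_rot: [[-0.909, -0.417, 0.0], [-0.417, 0.909, -0.0], [-0.0, -0.0, -1.0]]
wrist_force: [-0.2, -2.8, 0.9]
gripper_width: 0.453
gripper_force: 30.0
```

```bash
python3 s.py
```

```text
37.75 [ 0.6642 -0.0484  0.0515] F [-0.2 -2.8  0.9] Mz -0.09 e6 0.06 ang 114.61
```

apply_moves(
  moves=[
    [[0,-0.0003,0.0001],1],
    [[0,0,0],1],
    [[0,0,0],0],
    [[0,0,0],0],
    [[0,0,0],0],
  ],
)

```text
time_s: 38.17
tcp_pos: [0.6642, -0.0485, 0.0514]
ee_rot: [[-0.923, -0.384, -0.0], [-0.384, 0.923, 0.0], [-0.0, 0.0, -1.0]]
wrist_force: [-0.9, -0.6, 3.9]
gripper_width: 0.456
gripper_force: 30.0
```

```bash
python3 s.py
```

```text
38.17 [ 0.6642 -0.0485  0.0514] F [-0.9 -0.6  3.9] Mz 0.061 e6 -0.041 ang 112.6
```

apply_moves(
  moves=[
    [[0,0,0],0],
  ],
)

```text
time_s: 38.25
tcp_pos: [0.6642, -0.0485, 0.0514]
ee_rot: [[-0.923, -0.384, -0.0], [-0.384, 0.923, 0.0], [-0.0, 0.0, -1.0]]
wrist_force: [-1.9, -1.3, 3.7]
gripper_width: 0.451
gripper_force: 30.0
```

```bash
python3 s.py
```

```text
38.25 [ 0.6642 -0.0485  0.0514] F [-1.9 -1.3  3.7] Mz 0.022 e6 -0.042 ang 112.6
```

apply_moves(
  moves=[
    [[0,0,0.0001],1],
    [[0,0,0],1],
    [[0,0,0],0],
    [[0,0,0],0],
    [[0,0,0],0],
  ],
)

```text
time_s: 38.67
tcp_pos: [0.6642, -0.0485, 0.0513]
ee_rot: [[-0.936, -0.352, 0.0], [-0.352, 0.936, 0.0], [-0.0, 0.0, -1.0]]
wrist_force: [-1.4, -0.5, 5.2]
gripper_width: 0.453
gripper_force: 30.0
```

```bash
python3 s.py
```

```text
38.67 [ 0.6642 -0.0485  0.0513] F [-1.4 -0.5  5.2] Mz 0.108 e6 -0.08 ang 110.58
```

apply_moves(
  moves=[
    [[0,0,0],0],
  ],
)

```text
time_s: 38.75
tcp_pos: [0.6642, -0.0485, 0.0513]
ee_rot: [[-0.936, -0.352, 0.0], [-0.352, 0.936, 0.0], [-0.0, 0.0, -1.0]]
wrist_force: [-2.6, -1.2, 6.2]
gripper_width: 0.449
gripper_force: 30.0
```

```bash
python3 s.py
```

```text
38.75 [ 0.6642 -0.0485  0.0513] F [-2.6 -1.2  6.2] Mz 0.058 e6 -0.08 ang 110.58
```

apply_moves(
  moves=[
    [[0,0,-0.0005],0.5],
    [[0,0,0],0.5],
    [[0,0,0],0],
    [[0,0,0],0],
    [[0,0,0],0],
  ],
)

```text
time_s: 39.17
tcp_pos: [0.6642, -0.0485, 0.0514]
ee_rot: [[-0.942, -0.335, -0.0], [-0.335, 0.942, 0.0], [0.0, 0.0, -1.0]]
wrist_force: [-1.0, -0.9, 3.0]
gripper_width: 0.452
gripper_force: 30.0
```

```bash
python3 s.py
```

```text
39.17 [ 0.6642 -0.0485  0.0514] F [-1.  -0.9  3. ] Mz 0.119 e6 -0.13 ang 109.59
```

apply_moves(
  moves=[
    [[0,0,0],0],
  ],
)

```text
time_s: 39.25
tcp_pos: [0.6642, -0.0485, 0.0514]
ee_rot: [[-0.942, -0.335, -0.0], [-0.335, 0.942, 0.0], [0.0, 0.0, -1.0]]
wrist_force: [-1.2, 0.3, 2.2]
gripper_width: 0.446
gripper_force: 30.0
```

```bash
python3 s.py
```

```text
39.25 [ 0.6642 -0.0485  0.0514] F [-1.2  0.3  2.2] Mz 0.147 e6 -0.13 ang 109.59
```

apply_moves(
  moves=[
    [[0,0,0],0.5],
    [[0,0,0],0.5],
    [[0,0,0],0],
    [[0,0,0],0],
    [[0,0,0],0],
  ],
)

```text
time_s: 39.67
tcp_pos: [0.6642, -0.0485, 0.0514]
ee_rot: [[-0.948, -0.319, -0.0], [-0.319, 0.948, 0.0], [0.0, 0.0, -1.0]]
wrist_force: [-1.7, -0.3, 0.2]
gripper_width: 0.452
gripper_force: 30.0
```

```bash
python3 s.py
```

```text
39.67 [ 0.6642 -0.0485  0.0514] F [-1.7 -0.3  0.2] Mz 0.122 e6 -0.144 ang 108.59
```

apply_moves(
  moves=[
    [[0,0,0],0],
  ],
)

```text
time_s: 39.75
tcp_pos: [0.6642, -0.0485, 0.0514]
ee_rot: [[-0.948, -0.319, -0.0], [-0.319, 0.948, 0.0], [0.0, 0.0, -1.0]]
wrist_force: [-1.5, 1.0, 1.0]
gripper_width: 0.454
gripper_force: 30.0
```

```bash
python3 s.py
```

```text
39.75 [ 0.6642 -0.0485  0.0514] F [-1.5  1.   1. ] Mz 0.149 e6 -0.143 ang 108.59
```

The resisting moment has risen to about 0.14 N m, against 0.05 free, over the last 5–6°. That makes roughly 10–15 N on the gauge, which is snug. I'll release and withdraw.

apply_moves(
  moves=[
    [[0,0,0],0],
    [[0,0,0],0],
    [[0,0,0],0],
    [[0,0,0],0],
    [[0,0,0],0],
  ],
  hand=0.07,
)

```text
time_s: 40.17
tcp_pos: [0.6644, -0.0486, 0.0515]
ee_rot: [[-0.948, -0.319, 0.0], [-0.319, 0.948, 0.0], [-0.0, 0.0, -1.0]]
wrist_force: [0.6, -0.6, -0.6]
gripper_width: 0.737
gripper_force: 0.0
```

apply_moves(
  moves=[
    [[0,0,-0.005],0],
    [[0,0,-0.015],0],
    [[0,0,-0.025],0],
    [[0,0,-0.03],0],
    [[0,0,-0.03],0],
  ],
)

```text
time_s: 40.58
tcp_pos: [0.6639, -0.0487, 0.1576]
ee_rot: [[-0.948, -0.319, -0.001], [-0.319, 0.948, -0.0], [0.001, 0.0, -1.0]]
wrist_force: [0.3, -0.0, 0.4]
gripper_width: 0.802
gripper_force: 0.0
```

apply_moves(
  moves=[
    [[0,0,-0.02],0],
    [[0.03,0,-0.01],0],
    [[0.03,0,0],0],
    [[0.03,0,0],0],
    [[0.03,0,0],0],
  ],
)

```text
time_s: 41.0
tcp_pos: [0.5493, -0.0872, 0.1872]
ee_rot: [[-0.948, -0.319, 0.001], [-0.319, 0.948, 0.0], [-0.001, -0.0, -1.0]]
wrist_force: [-1.0, 0.3, 0.4]
gripper_width: 0.804
gripper_force: 0.0
```

apply_moves(
  moves=[
    [[0.02,0,0],0],
    [[0,0,0],0],
    [[0,0,0],0],
    [[0,0,0],0],
  ],
)

```text
time_s: 41.33
tcp_pos: [0.5325, -0.0932, 0.1873]
ee_rot: [[-0.948, -0.319, 0.002], [-0.319, 0.948, -0.0], [-0.002, -0.001, -1.0]]
wrist_force: [1.2, 0.7, -0.1]
gripper_width: 0.809
gripper_force: 0.0
```

```bash
python3 s.py
```

```text
41.33 [ 0.5325 -0.0932  0.1873] F [ 1.2  0.7 -0.1] Mz -0.012 e6 -0.001 ang 108.6
```

```bash
python3 -c "
from station import r
print(r.finish_job())"
```

```text
the job is handed in; nothing more can be done
None
```

I handed the job in at 41 s: the gauge is flat on the base plate and home round the post, and the collar is turned down onto it at roughly 10–15 N, judged from the turning moment. The camera calls had run out by then, so the final fit was not seen; the last picture, before the collar was turned, showed the gauge home and the food around the stand in place.

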